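# Set the test arbor flat up between its centres and load it with saddle weights

### The job

Get the arbor ready for its load test: by its capstan bars turn it between the centres until the flat land along it faces straight up, then throw the clamp lever fully over to the far side. Next lay the two wooden packing sticks end to end along the land, and set every saddle weight that stands on the bench upright and square astride the arbor, resting on the sticks clear of the land. The land must still face up at the end; leave the other things on the bench alone.

Things in the scene. Friction and masses are not known exactly. Their poses are not given: they have to be found in the camera images.
- centres_axis (a point): Bench centres: fixed dark bed 110 x 350 x 14 mm with two grey stocks holding a horizontal arbor. Point on the arbor's axis, 75 mm above the bench. Fixture axes: y along the arbor (about the robot's left; fixture turned up to 0.2 rad), x away from the robot. Along y in mm: headstock -170 to -140, capstan -113, loading part of the bar -80 to 98, tailstock (70 wide, 94 high) 97 to 127, lever 150.
- arbor_land (a point): Middle of the flat land on the arbor. The loading part is a steel bar 42 mm thick with one raised land 24 mm wide all along it, face 25 mm from the axis; this point lies on that face at y = 9 mm from centres_axis and turns with the arbor. Its z points out of the land: land up = z vertical. The arbor turns about the fixture's y, either way, without end.
- capstan_mid (a point): On the axis, at the middle of the capstan, fixed (fixture axes). Six round bars 12 mm thick, with round ends 58 mm from the axis, stand out of a boss of radius 23 (26 long) every 60 degrees, one of them in the land's direction. Push them, or pinch one along y from above. Stiff: about 8 N at the bar ends; the arbor stays where it is left, clamped or not.
- clamp (a joint): Clamp lever, a toggle on a low block at the +y end of the bed: 0 leaning towards the robot (-x of the fixture), 1.0 rad fully over to the far side (+x); about 80 mm long, moves in the fixture's x-z plane, stays where it is left.
- clamp_tip (a point): Centre of the ball at the tip of the clamp lever. (Room to mind: a wall shelf overhangs the back of the bench from x = 0.60 m on, 0.49 m above the bench top, and a wall stands at the right beyond y = -0.47 m.)
- saddle1_mid (a point): Centre of a dark steel U-shaped saddle weight, 0.35 kg, 80 wide (its x) x 52 thick (its y) x 106 mm high (z up): two 12 mm legs 54 long, 56 clear between them, 14 mm bridge on top. On the bridge a grip lug 14 thick (x) x 30 long (y), from 68 to 106 mm above the feet. Starts standing on its legs; this point is 53 mm above its feet. None from the start: not there.
- saddle1: The same saddle weight: origin under its middle, level with its feet, axes as the point's.
- saddle2_mid (a point): Centre of a dark steel U-shaped saddle weight, 0.35 kg, 80 wide (its x) x 52 thick (its y) x 106 mm high (z up): two 12 mm legs 54 long, 56 clear between them, 14 mm bridge on top. On the bridge a grip lug 14 thick (x) x 30 long (y), from 68 to 106 mm above the feet. Starts standing on its legs; this point is 53 mm above its feet. None from the start: not there.
- saddle2: The same saddle weight: origin under its middle, level with its feet, axes as the point's.
- saddle3_mid (a point): Centre of a dark steel U-shaped saddle weight, 0.35 kg, 80 wide (its x) x 52 thick (its y) x 106 mm high (z up): two 12 mm legs 54 long, 56 clear between them, 14 mm bridge on top. On the bridge a grip lug 14 thick (x) x 30 long (y), from 68 to 106 mm above the feet. Starts standing on its legs; this point is 53 mm above its feet. None from the start: not there.
- saddle3: The same saddle weight: origin under its middle, level with its feet, axes as the point's.
- stick1_mid (a point): Centre of a plain wooden packing stick, 28 (its x) x 84 (its y, its length) x 12 mm thick (z), 40 g. It starts lying flat on the bench between the bench centres and the saddles; this point is 6 mm above its underside. Both sticks are always there; end to end they fit on the loading part of the arbor.
- stick2_mid (a point): Centre of a plain wooden packing stick, 28 (its x) x 84 (its y, its length) x 12 mm thick (z), 40 g. It starts lying flat on the bench between the bench centres and the saddles; this point is 6 mm above its underside. Both sticks are always there; end to end they fit on the loading part of the arbor.
- yoke: A bystander: universal joint yoke, 70 x 165 x 52 mm, lying on the bench at the right. Leave it alone.
- pinion: A bystander: small steel gear, 56 mm across, 28 high, at the right behind the saddles. Leave it alone.
- ball_bearing: A bystander: ball bearing, 52 mm across, 15 high, lying flat at the right of the saddles. Leave it alone.
- marker: A bystander: paint marker, 17 mm thick, 129 long, lying behind the bench centres. Leave it alone.

How it is judged:
On the way, in this order (a step that is already met when the one before it is completed fails the run):
1. the land on the arbor faces up (within about 7 degrees), left standing so (angle between arbor_land's own z axis and vertical below 0.13 rad), for 0.5 s.
2. the clamp lever is thrown fully over to the far side, the land still up (value of joint clamp above 0.88 rad and angle between arbor_land's own z axis and vertical below 0.13 rad), for 0.2 s.
3. both packing sticks lie along the land (z of stick1_mid in the frame of centres_axis between 0.027 and 0.035 m and x of stick1_mid in the frame of centres_axis between -0.01 and 0.01 m and y of stick1_mid in the frame of centres_axis between -0.07 and 0.09 m and angle between the y axis of each of stick1_mid, stick2_mid and the y axis of centres_axis, either way round below 0.15 rad and z of stick2_mid in the frame of centres_axis between 0.027 and 0.035 m and x of stick2_mid in the frame of centres_axis between -0.01 and 0.01 m and y of stick2_mid in the frame of centres_axis between -0.07 and 0.09 m), for 0.2 s.
At the end, for the whole second after the job is handed in: Land up within 0.13 rad, clamp over 0.88 rad, both sticks along the land (10 mm sideways, 0.15 rad), every saddle present at rest astride, on the sticks: centre 31 to 41 mm above the axis, within 14 mm of it sideways, upright within 0.12 rad, square within 0.3 rad (all of step 2 and all of step 3 and z of saddle1_mid in the frame of centres_axis between 0.031 and 0.041 m and x of saddle1_mid in the frame of centres_axis between -0.014 and 0.014 m and y of saddle1_mid in the frame of centres_axis between -0.075 and 0.1 m and angle between each of saddle1_mid, saddle2_mid, saddle3_mid's own z axis and vertical below 0.12 rad and angle between the y axis of each of saddle1_mid, saddle2_mid, saddle3_mid and the y axis of centres_axis, either way round below 0.3 rad and linear speed of each of saddle1, saddle2, saddle3 below 0.02 m/s and z of saddle2_mid in the frame of centres_axis between 0.031 and 0.041 m and x of saddle2_mid in the frame of centres_axis between -0.014 and 0.014 m and y of saddle2_mid in the frame of centres_axis between -0.075 and 0.1 m and z of saddle3_mid in the frame of centres_axis between 0.031 and 0.041 m and x of saddle3_mid in the frame of centres_axis between -0.014 and 0.014 m and y of saddle3_mid in the frame of centres_axis between -0.075 and 0.1 m); the robot touches nothing.
It fails at once if a bystander is moved more than 3 cm (distance of any of yoke, pinion, ball_bearing, marker from where it was at the start of the episode above 0.03 m).
Of saddle1, saddle2, saddle3 only 2 to 3 are there at a start; the rules pass over those that are not, and their reading is None.
At some moment in a run one of saddle1, saddle2, saddle3 may be knocked a few centimetres aside while the robot is not near it.
It also fails if it takes over 210 s, if anything falls off the work surface, if the arm or the gripper's body presses on something with over 40 N, if the wrist force passes 120 N, or if a joint passes its speed limit or range.

### The arm

A 7-joint arm with a two-finger parallel gripper is mounted at the origin on a cart in front of the work surface, level with it; the furniture and walls round the work are solid. World frame = base frame: x ahead of the robot, y to its left, z up, the work surface at z = 0. Lengths are in m, angles in rad, forces in N, time in s.
With the tool pointing down it reaches from about 0.425 to 0.825 m from the base axis. Payload 3.6 kg.
Tool frame: the origin (TCP) lies on the centre line of the jaws, within the pads' length; the fingertips stand 14 mm ahead of it and the grasp point (between the pads) lies 5 mm behind it; z points along the fingers, y is the line along which they close (so a half turn about z gives the same grasp; the last joint's range is limited). The gripper opens to 93 mm and grips with 3 to 60 N. Pads are 15 mm wide; open, the fingers measure 128 mm over their backs; the gripper's body (75 mm by 188 mm) begins 65 mm behind the grasp point.
Start: joints at [-1.327, 0.615, -0.013, 1.423, 0.008, 1.103, -0.04], TCP at [0.174, 0.626, 0.233] pointing down, gripper open.
Joint ranges: [-3.12, 3.12], [-0.3, 2.06], [-1.34, 1.32], [0.26, 2.42], [-1.36, 4.5], [0.01, 1.98], [-2.84, 2.84]. Speed limits (rad/s): [2.79, 2.79, 3.14, 3.14, 3.14, 3.14, 3.14].

### API

Orientations are given as a 3x3 rotation matrix whose columns are the frame's x, y, z axes.
In Python, from workcell import r gives the robot as it stands.
- The arm moves only by the tool move_arm, never from a script. Its argument "targets" is a list of rows, each a list of 4 numbers: the shift along the world's x, y, z in m, then the turn about the world's z in degrees. A call has 1 to 8 rows; each row is the pose to reach, as a shift and turn from the pose commanded when the call began; what a row does not reach only later rows make up. A row lasts 1/10 s, in which the tool goes at most 50 mm and 8.59 degrees, less where a joint would pass 70% of its speed; a pose out of reach is approached as far as the arm can. A call with a gripper value outside its range is refused whole. "hand" is the finger opening in m, from 0 to 0.093, set as the call begins (left out, the last holds). The fingers move at their own pace and stop on an object; "grip_force" is the grip in N (left out, the last holds). Time passes only in rows, so rows that repeat a pose let the fingers close. It gives the time, the measured TCP pose, the force, the opening and the grip force at its end, in the units of the state.
- r.state(): the state, without advancing time (a new reading comes with each control period).
- r.read_camera(name): name is "side" or "top"; returns a dict with "image" (420x560x3 uint8, red, green, blue), "range_z" (420x560 float32, m along the optical axis (not along the pixel's ray), 0 where there is no reading), "camera_matrix" (3x3 intrinsics, pixels), "R" (3x3) and "t" (3): a world point X has camera coordinates R X + t. Camera axes: x right, y down, z forward; pixel columns grow to the right and rows downward; lengths in m; the calibration is good to about 2 mm. A picture is of the moment at which its call begins.
- r.hand_in(): hands the job in; it is judged then, once.
The state is a dict: "t": time; "joint_positions": joint angles; "qd": joint speeds; "tau": joint torques, N m; "tool_pos": TCP position; "tcp_rot": TCP orientation; "wrist_force": force on the tool from outside, world axes, zero at the start; "ft_torque": the same for the moment, N m; "gripper_width": finger opening in m; "finger_force": force on a finger pad.
Only numpy, scipy, OpenCV 4.12 (cv2) and the standard library are available. Lean on these libraries where they do the work, as an engineer would, in place of code of your own. Each camera call takes 0.05 s, during which the arm holds its last target. There are 200 camera calls.

## Working session

There is one attempt and no reset: what is moved stays moved. The work goes in short steps, Python scripts to look and compute and a tool call to move; the robot and the scene stay as the last step left them, time stands still between calls to the robot, and variables do not carry over. Pictures are saved under pics/ and viewed, at most 14 in all, crops included, and the job is handed in when it is done.

Besides the shell and the picture viewer there is one more tool, called by a JSON object that holds its "name" and its "arguments". move_arm: Moves the arm, as the interface text tells. Its arguments: {"type":"object","properties":{"targets":{"type":"array","items":{"type":"array","items":{"type":"number"}}},"hand":{"type":"number"},"grip_force":{"type":"number"}},"required":["targets"]}

```bash
ls; mkdir -p pics; cat > h.py <<'E'
import numpy as np, cv2
from workcell import r
def snap(name, fn=None):
    c=r.read_camera(name)
    np.savez('last_%s.npz'%name,**c)
    if fn: cv2.imwrite('pics/'+fn,c['image'][:,:,::-1])
    return c
def cloud(c):
    z=c['range_z'];K=c['camera_matrix'];v,u=np.mgrid[:z.shape[0],:z.shape[1]]
    P=np.stack([(u-K[0,2])/K[0,0]*z,(v-K[1,2])/K[1,1]*z,z],-1)
    W=(P-c['t'])@c['R']; W[z==0]=np.nan
    return W
def crop(c,fn,u0,u1,v0,v1,s):
    cv2.imwrite('pics/'+fn,cv2.resize(c['image'][v0:v1,u0:u1,::-1],None,fx=s,fy=s,interpolation=cv2.INTER_CUBIC))
E
python3 - <<'E'
from h import *
a=snap('top','top0.png');b=snap('side','side0.png')
for c in(a,b): print(c['camera_matrix'],c['R'],c['t'],-c['R'].T@c['t'])
print(r.state())
E
```

```text
pics
[[462.33964756   0.         280.59553914]
 [  0.         462.33964756 204.82195118]
 [  0.           0.           1.        ]] [[ 0.01141932 -0.99991898 -0.00562375]
 [-0.99491568 -0.01079902 -0.10013078]
 [ 0.10006194  0.00673858 -0.99495839]] [0.01347171 0.46010076 1.25525299] [0.33200458 0.00998063 1.29507051]
[[402.50846414   0.         283.48262722]
 [  0.         402.50846414 215.57054082]
 [  0.           0.           1.        ]] [[-0.86023603 -0.50934287 -0.02374495]
 [-0.18566548  0.35626425 -0.9157533 ]
 [ 0.47489189 -0.78335537 -0.40103873]] [0.39175471 0.14857237 1.11645226] [-0.16560785  1.02118531  0.59309843]
{'t': 0.1, 'joint_positions': array([-1.32648065,  0.61582211, -0.01262604,  1.42475362,  0.00812737,
        1.10342131, -0.04039902]), 'qd': array([ 9.42333879e-04, -3.34475073e-03, -1.67776594e-03, -3.04497652e-03,
       -6.60682890e-04,  8.73102958e-05,  2.00008308e-04]), 'tau': array([ 1.22329522e-03, -4.60042512e+01,  2.09849034e-01, -1.66244423e+01,
       -6.12155325e-02,  1.69137656e-02,  1.12611920e-04]), 'tool_pos': array([0.1736914 , 0.62564108, 0.23159228]), 'tcp_rot': array([[-9.63576217e-01,  2.67433233e-01, -5.81999205e-04],
       [ 2.67433862e-01,  9.63573520e-01, -2.28065600e-03],
       [-4.91241856e-05, -2.35323218e-03, -9.99997230e-01]]), 'wrist_force': array([ 0.65398523, -0.57078067,  0.14216402]), 'ft_torque': array([-0.00613543,  0.04024473,  0.01452995]), 'finger_force': 0.0, 'gripper_width': 0.09295405651685118}
```

View pics/top0.png

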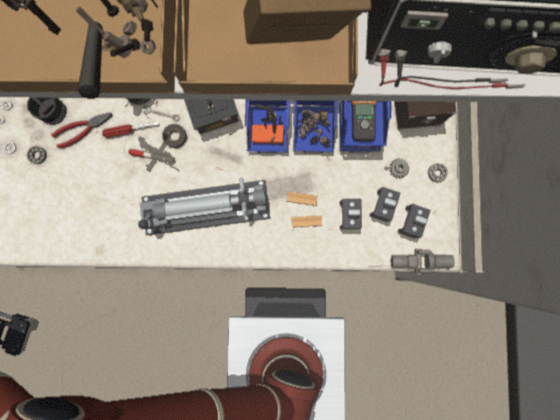

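View pics/side0.png

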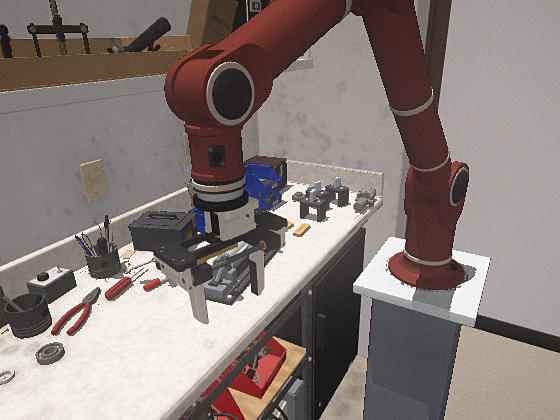

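The top view shows the fixture at about (145–268, 185–232) with the capstan near (240,195) and the lever end at (145,222). The sticks are at (301,198) and (307,221), and the three saddles are at (351,214), (386,205) and (415,220). I'll enlarge it next.

```bash
python3 - <<'E'
from h import *
c=dict(np.load('last_top.npz'));crop(c,'c1.png',130,290,165,245,5);crop(c,'c2.png',280,440,165,245,5)
W=cloud(c)
def obj(u0,u1,v0,v1,z0,z1,n):
    S=W[v0:v1,u0:u1].reshape(-1,3);S=S[(S[:,2]>z0)&(S[:,2]<z1)]
    (cx,cy),(w,h),a=cv2.minAreaRect((S[:,:2]*1000).astype(np.float32));print(n,len(S),cx,cy,w,h,a,'med',np.median(S,0), 'pca',end=' ')
    d=np.linalg.svd(S[:,:2]-S[:,:2].mean(0),full_matrices=False)[2][0];print(np.degrees(np.arctan2(d[1],d[0])))
obj(280,325,185,208,.006,.02,'stA');obj(285,328,210,235,.006,.02,'stB')
for n,b in dict(s1=(335,368,190,240),s2=(366,403,180,230),s3=(398,435,198,245)).items():
    obj(*b,.055,.08,n);obj(*b,.09,.12,n+'lug')
for b in [(135,275,170,240)]:
    obj(*b,.008,.022,'bed');obj(*b,.08,.1,'high');obj(170,225,180,230,.085,.105,'bar')
E
```

```text
stA 291 483.9757385253906 -39.641292572021484 39.820037841796875 81.44432830810547 0.8295822739601135 med [ 0.48130909 -0.04076606  0.01046751] pca -97.68798830048117
stB 294 420.5710144042969 -54.703311920166016 32.53205871582031 84.27641296386719 3.7169008255004883 med [ 0.41717955 -0.05263536  0.01036725] pca 94.63148006254104
s1 521 437.47625732421875 -171.20693969726562 78.54054260253906 51.7418327331543 0.06425268948078156 med [ 0.43268519 -0.16953904  0.06638299] pca 179.2837801028009
s1lug 69 436.7107849121094 -170.5927734375 13.28968334197998 28.892553329467773 0.3320990204811096 med [ 0.43539555 -0.16965879  0.10335904] pca -87.97911237084328
s2 512 464.0456848144531 -265.1793518066406 52.97669219970703 80.01972961425781 71.9067153930664 med [ 0.45833811 -0.26186698  0.06624488] pca 162.48056776376808
s2lug 72 464.0533752441406 -264.3276672363281 29.021333694458008 14.083513259887695 72.49011993408203 med [ 0.46298008 -0.26342266  0.10276806] pca -108.12894012172585
s3 529 425.9402770996094 -324.8875732421875 92.05781555175781 80.85723114013672 70.77873229980469 med [ 0.41571404 -0.33918959  0.06656402] pca 163.2663531211737
s3lug 77 419.15997314453125 -342.9100036621094 29.653566360473633 13.859576225280762 69.2488021850586 med [ 0.41891037 -0.34161606  0.10306827] pca 69.19206477613903
bed 2327 454.0380554199219 229.31820678710938 110.40827941894531 349.88055419921875 8.542048454284668 med [0.43891642 0.21603443 0.01360432] pca 98.93508530484006
high 1641 463.6335754394531 221.65599060058594 80.23101043701172 320.05322265625 13.1000394821167 med [0.45270551 0.21936917 0.09019684] pca -80.12417582578287
bar 718 449.17950439453125 237.11602783203125 44.1861572265625 146.50381469726562 7.542428016662598 med [0.45195813 0.23708445 0.09188975] pca 98.41445132274723
```

View pics/c1.png

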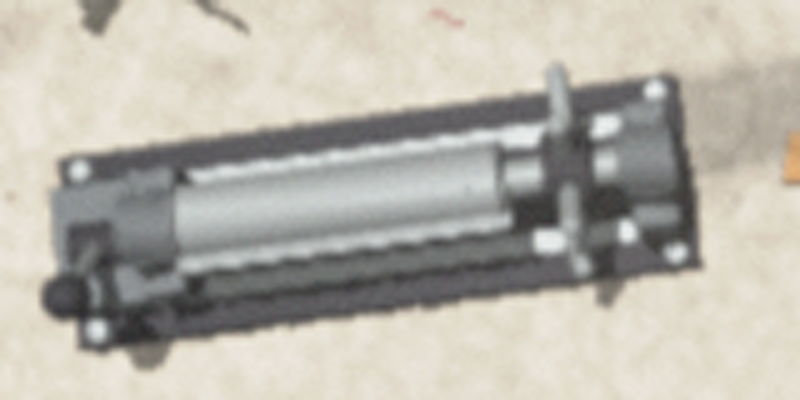

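View pics/c2.png

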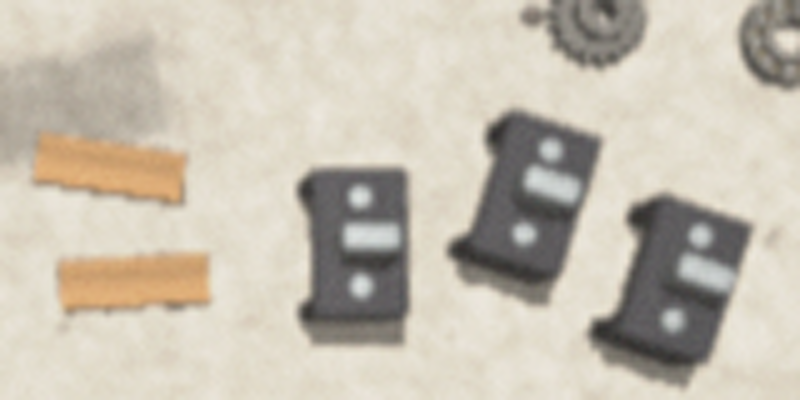

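The crops show the lever ball at crop (65,297) on the robot side. Two capstan bars are visible, one running up-left towards +x and one towards −x. Next I'll fit cross-sections in the fixture frame.

```bash
cat >> h.py <<'E'
O=np.array([.4540,.2293,.075]);YAW=np.radians(8.54)
F=np.array([[np.cos(YAW),-np.sin(YAW),0],[np.sin(YAW),np.cos(YAW),0],[0,0,1]])
def fix(W): return (W-O)@F
E
python3 - <<'E'
from h import *
def prof(Q,y0,y1,lo=-70,hi=70,st=4):
    m=(Q[:,1]>y0)&(Q[:,1]<y1);S=Q[m]
    for x in range(lo,hi,st):
        s=S[(S[:,0]>=x)&(S[:,0]<x+st)]
        if len(s)>1: print(x+st/2,len(s),np.percentile(s[:,2],[5,50,95]).round(1))
for nm in('top','side'):
    Q=fix(cloud(dict(np.load(f'last_{nm}.npz')))).reshape(-1,3)*1000;Q=Q[np.isfinite(Q[:,0])]
    print(nm,'bar');prof(Q,-60,80,-44,44,4)
    print('caps');prof(Q,-119,-107)
    if nm=='top':print('tail');prof(Q,105,120,-60,60,6);print('lev');prof(Q,135,172)
E
```

```text
top bar
-42.0 68 [-65.7 -62.3 -57.3]
-38.0 79 [-66.4 -62.4 -57.4]
-34.0 78 [-62.5 -57.9 -52.8]
-30.0 71 [-61.3 -57.  -52.8]
-26.0 121 [-60.7 -54.3   9.6]
-22.0 144 [-65.3   4.1  10. ]
-18.0 104 [-63.5   8.2  14.7]
-14.0 89 [ 8.9 13.9 18.2]
-10.0 89 [11.9 16.6 20.7]
-6.0 85 [14.1 18.5 21.4]
-2.0 79 [15.3 19.2 22.4]
2.0 84 [14.7 18.8 22.9]
6.0 74 [14.6 18.7 22.5]
10.0 75 [12.  16.4 19.8]
14.0 70 [10.  14.1 17.6]
18.0 56 [ 4.2  9.  13.1]
22.0 10 [-0.9  3.1  5.1]
30.0 46 [-60.5 -56.  -53.2]
34.0 70 [-61.7 -57.7 -53.8]
38.0 60 [-65.8 -62.2 -58.8]
42.0 70 [-65.2 -61.8 -57.8]
caps
-68.0 6 [-80.1 -78.2 -75.3]
-64.0 4 [-79.3 -78.2 -74.7]
-60.0 7 [-79.2 -76.3 -73.9]
-56.0 10 [-80.9 -74.1  -4.4]
-52.0 12 [-66.2  -9.   -2.1]
-48.0 9 [-41.3  -4.8  -0. ]
-44.0 7 [-64.4  -9.   -2.9]
-40.0 9 [-63.6  -3.3  -0.1]
-36.0 18 [-56.9   1.7  44.1]
-32.0 9 [-38.8  42.   46.8]
-28.0 11 [-57.2  38.8  42.2]
-24.0 6 [-41.   33.7  36.4]
-20.0 12 [-54.5  25.   31.7]
-16.0 6 [-42.7  24.3  27.3]
-12.0 5 [17.9 21.2 22.1]
-8.0 9 [17.  19.5 23.4]
-4.0 6 [16.9 22.1 23.8]
0.0 7 [18.6 21.7 22.9]
4.0 9 [16.8 23.6 32.2]
8.0
[... 2017 characters left out ...]
0 81 [-458.1 -397.   -54. ]
-26.0 92 [-459.  -401.     8.2]
-22.0 72 [-458.9 -232.2   11.9]
-18.0 95 [-458.5  -59.8   15.4]
-14.0 74 [-457.6  -60.7   18.8]
-10.0 55 [-433.   -60.2   19.1]
-6.0 38 [-432.   -61.8   19.2]
-2.0 44 [-424.9 -368.8  -59.8]
2.0 44 [-426.9 -370.3  -59.7]
6.0 38 [-396.6  -62.   -60.1]
10.0 38 [-459.  -376.3  -59.1]
14.0 34 [-458.2 -384.4  -59.4]
18.0 20 [-454.9 -388.5  -62.3]
22.0 13 [-460.9 -398.4 -386.2]
26.0 6 [-403.8 -395.5 -390.8]
30.0 4 [-417.7 -398.1 -392. ]
34.0 4 [-424.2 -413.  -401.3]
38.0 3 [-430.7 -426.3 -423.6]
42.0 8 [-433.6 -427.4 -421.4]
caps
-68.0 4 [-75.8 -75.  -74.7]
-64.0 2 [-74.9 -74.3 -73.8]
-60.0 3 [-74.8 -74.8 -73.9]
-56.0 7 [-72.5 -66.1 -62. ]
```

The profile fits bars at about 12°, 72°, 132° and 192° (fixture x towards z). The bar's edge bulges at x=-26, so the land should be near 192°, facing the robot. I'll refine this and move in.

```bash
python3 - <<'E'
from h import *
Q=fix(cloud(dict(np.load('last_top.npz')))).reshape(-1,3)*1000;Q=Q[np.isfinite(Q[:,0])]
B=Q[(abs(Q[:,1]+113)<22)&(Q[:,2]>28)&(Q[:,2]<70)&(abs(Q[:,0])<60)]
for s in(B[B[:,0]<0],B[B[:,0]>0]): print('bar',len(s),s.mean(0).round(1),s.min(0).round(1),s.max(0).round(1))
B=Q[(abs(Q[:,1]-150)<30)&(Q[:,2]>25)&(Q[:,2]<70)&(abs(Q[:,0])<60)];print('ball',len(B),B.mean(0),B.min(0),B.max(0))
H=Q[(Q[:,1]<-142)&(Q[:,1]>-168)&(Q[:,2]>-30)&(abs(Q[:,0])<60)];print('head',H.min(0),H.max(0))
# fit angle of capstan
B=Q[(abs(Q[:,1]+113)<5)&(abs(Q[:,0])<60)&(np.hypot(Q[:,0],Q[:,2])>30)&(np.hypot(Q[:,0],Q[:,2]+0)<64)&(Q[:,2]>-15)]
a=np.degrees(np.arctan2(B[:,2],B[:,0]));print(np.c_[a,np.hypot(B[:,0],B[:,2])][np.argsort(a)].round(0).astype(int).tolist())
E
```

```text
bar 30 [ -28.7 -113.2   38.8] [ -37.9 -117.4   28.1] [ -15.3 -108.3   47.7]
bar 35 [  13.1 -113.4   45.1] [   4.9 -119.    29.6] [  21.7 -107.9   55.4]
ball 84 [-34.09194345 147.83853014  40.38793519] [-45.36435732 136.9723196   30.72360154] [-21.25482278 162.02752567  47.61062468]
head [ -35.17277512 -167.99806461  -28.58344458] [  33.82085991 -142.14814759   22.51600849]
[[-180, 50], [-179, 49], [-178, 47], [-178, 42], [-178, 50], [-178, 32], [-176, 36], [-176, 42], [-176, 42], [-176, 39], [-176, 44], [-176, 50], [-175, 55], [-175, 41], [-175, 55], [-175, 52], [-174, 47], [-174, 56], [-174, 40], [-174, 36], [-173, 39], [-173, 45], [-172, 53], [-172, 47], [-172, 53], [-172, 37], [-169, 54], [-168, 45], [-167, 44], [8, 57], [10, 35], [10, 54], [10, 57], [10, 30], [10, 55], [11, 36], [11, 39], [11, 39], [12, 47], [13, 52], [13, 31], [13, 53], [14, 50], [14, 55], [14, 38], [14, 52], [14, 45], [14, 49], [14, 47], [14, 54], [15, 37], [15, 44], [16, 36], [16, 34], [16, 31], [16, 42], [16, 50], [16, 50], [17, 31], [17, 53], [17, 47], [17, 47], [17, 45], [18, 41], [18, 33], [18, 39], [19, 34], [21, 42], [21, 34], [23, 45], [67, 55], [67, 51], [68, 55], [69, 57], [69, 58], [70, 53], [71, 54], [71, 51], [72, 58], [72, 45], [73, 55], [74, 57], [74, 43], [74, 55], [75, 33], [75, 53], [76, 54], [76, 39], [76, 42], [76, 47], [77, 41], [77, 33], [77, 51], [78, 57], [78, 49], [78, 37], [78, 45], [79, 30], [79, 38], [81, 33], [81, 32], [119, 32], [121, 36], [121, 36], [123, 39], [123, 57], [123, 49], [124, 42], [124, 44], [124, 49], [124, 53], [125, 43], [125, 47], [125, 48], [125, 37], [125, 37], [125, 53], [126, 50], [126, 56], [126, 40], [126, 31], [126, 55], [128, 52], [128, 53], [128, 32], [128, 56], [128, 56], [129, 56], [131, 58], [131, 57], [133, 51], [133, 54], [134, 54], [177, 35], [178, 37], [179, 39], [180, 48]]
```

{"name": "move_arm", "arguments": {"targets": [[0.03, -0.04, 0, 4], [0.06, -0.08, 0, 8], [0.09, -0.12, 0, 12], [0.11, -0.165, 0, 16], [0.13, -0.21, 0, 20], [0.15, -0.255, 0, 24], [0.17, -0.3, 0, 24], [0.185, -0.345, 0, 24]], "hand": 0.02}}

```text
t: 0.9
tool_pos: [0.3598, 0.279, 0.2325]
tcp_rot: [[-0.989, -0.147, 0.0], [-0.147, 0.989, -0.0], [-0.0, -0.0, -1.0]]
wrist_force: [1.2, -0.7, -0.6]
gripper_width: 0.0337
finger_force: 0.0
```

{"name": "move_arm", "arguments": {"targets": [[0.02, -0.04, 0, 0], [0.04, -0.084, 0, 0], [0.06, -0.126, 0, 0], [0.08, -0.168, 0, 0], [0.08, -0.168, -0.04, 0], [0.08, -0.168, -0.06, 0], [0.08, -0.168, -0.06, 0]]}}

```text
t: 1.6
tool_pos: [0.4367, 0.1122, 0.1702]
tcp_rot: [[-0.989, -0.147, -0.007], [-0.147, 0.989, -0.002], [0.007, -0.001, -1.0]]
wrist_force: [-0.0, -0.4, 0.4]
gripper_width: 0.0206
finger_force: 0.0
```

```bash
python3 - <<'E'
from h import *
c=snap('side');crop(c,'s1.png',160,320,200,320,5)
s=r.state();print(s['tool_pos'],s['gripper_width'],fix(s['tool_pos']))
E
```

```text
[0.43790435 0.11294071 0.17172518] 0.01992271978360752 [-0.03319653 -0.11267895  0.09672518]
```

View pics/s1.png

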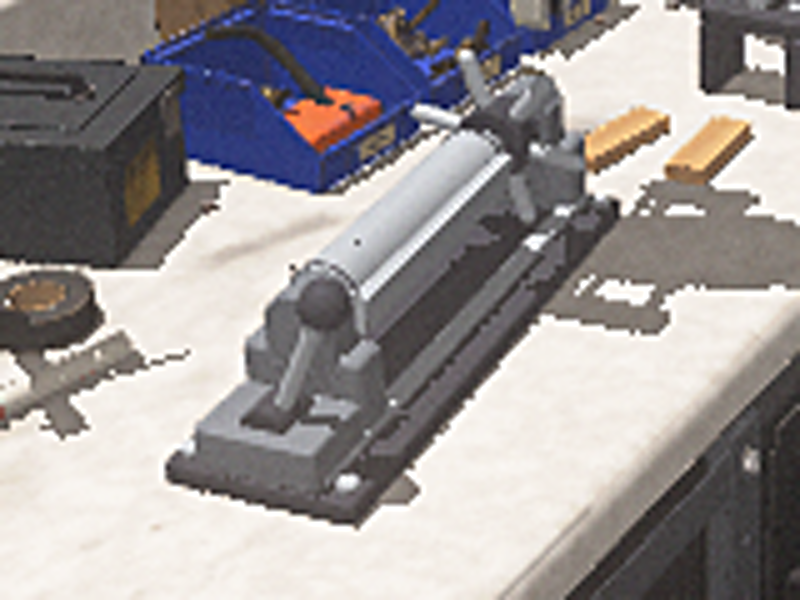

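The side crop shows the lever with its ball at crop (325,305). The land is a dark face towards the robot with its lit upper edge running from (370,290) to (500,150), which confirms about 190°. I'll descend, pinch the upper robot-side bar and swing it.

{"name": "move_arm", "arguments": {"targets": [[0.001, 0, -0.03, 0], [0.001, 0, -0.058, 0], [0.001, 0, -0.058, 0]]}}

```text
t: 1.95
tool_pos: [0.4385, 0.1134, 0.1134]
tcp_rot: [[-0.989, -0.149, -0.004], [-0.149, 0.989, -0.001], [0.004, -0.001, -1.0]]
wrist_force: [-0.6, -0.6, -0.2]
gripper_width: 0.0203
finger_force: 0.0
```

{"name": "move_arm", "arguments": {"targets": [[0, 0, 0, 0], [0, 0, 0, 0], [0, 0, 0, 0], [0, 0, 0, 0]], "hand": 0.0, "grip_force": 40}}

```text
t: 2.35
tool_pos: [0.4409, 0.114, 0.1161]
tcp_rot: [[-0.989, -0.148, 0.003], [-0.148, 0.989, 0.001], [-0.003, 0.001, -1.0]]
wrist_force: [-0.7, 1.6, 5.2]
gripper_width: 0.0108
finger_force: 40.0
```

```bash
python3 - <<'E'
from h import *
s=r.state();p=fix(s['tool_pos']);print(p,s['gripper_width'],s['finger_force'],s['wrist_force'])
R=np.hypot(p[0],p[2]);a0=129.5;R=50
for a in np.arange(a0,29,-99.5/12):
    d=R*(np.array([np.cos(np.radians(a)),0,np.sin(np.radians(a))])-np.array([np.cos(np.radians(a0)),0,np.sin(np.radians(a0))]))/1000
    print(round(a,1),(F@d).round(4))
E
```

```text
[-0.03007407 -0.11209369  0.04109348] 0.010809891194224049 40.00169098377228 [-0.72036678  1.63126081  5.21630205]
129.5 [0. 0. 0.]
121.2 [0.0058 0.0009 0.0042]
112.9 [0.0122 0.0018 0.0075]
104.6 [0.019  0.0028 0.0098]
96.3 [0.026  0.0039 0.0111]
88.0 [0.0331 0.005  0.0114]
79.7 [0.0402 0.006  0.0106]
71.5 [0.0472 0.0071 0.0088]
63.2 [0.0538 0.0081 0.006 ]
54.9 [0.0599 0.009  0.0023]
46.6 [ 0.0654  0.0098 -0.0023]
38.3 [ 0.0703  0.0106 -0.0076]
30.0 [ 0.0743  0.0112 -0.0136]
```

The opening reads 10.8 mm, so I'm on the rounded end. Re-gripping a little deeper.

{"name": "move_arm", "arguments": {"targets": [[0, 0, 0, 0], [0, 0, 0, 0], [0.001, 0.001, -0.003, 0], [0.001, 0.001, -0.005, 0], [0.001, 0.001, -0.005, 0]], "hand": 0.018}}

```text
t: 2.85
tool_pos: [0.4405, 0.1141, 0.1091]
tcp_rot: [[-0.989, -0.148, -0.001], [-0.148, 0.989, -0.0], [0.001, -0.0, -1.0]]
wrist_force: [-0.8, -0.2, 0.1]
gripper_width: 0.0179
finger_force: 0.0
```

{"name": "move_arm", "arguments": {"targets": [[0, 0, 0, 0], [0, 0, 0, 0], [0, 0, 0, 0], [0, 0, 0, 0]], "hand": 0.0, "grip_force": 40}}

```text
t: 3.25
tool_pos: [0.4407, 0.114, 0.1094]
tcp_rot: [[-0.989, -0.147, -0.0], [-0.147, 0.989, -0.0], [0.0, -0.0, -1.0]]
wrist_force: [1.8, -0.7, -2.6]
gripper_width: 0.011
finger_force: 40.0
```

```bash
python3 - <<'E'
from h import *
s=r.state();p=fix(s['tool_pos']);print(p,s['gripper_width'],s['finger_force'],s['wrist_force'])
E
```

```text
[-0.03025317 -0.11206838  0.03441757] 0.010968122092653519 39.999101758003235 [ 1.75330577 -0.72839689 -2.63961048]
```

{"name": "move_arm", "arguments": {"targets": [[0.006, 0.001, 0.004, 0], [0.012, 0.002, 0.0075, 0], [0.019, 0.003, 0.01, 0], [0.026, 0.004, 0.011, 0], [0.033, 0.005, 0.0115, 0], [0.04, 0.006, 0.0105, 0], [0.047, 0.007, 0.009, 0], [0.054, 0.008, 0.006, 0]]}}

```text
t: 4.05
tool_pos: [0.4824, 0.1204, 0.1145]
tcp_rot: [[-0.988, -0.149, -0.026], [-0.149, 0.989, -0.006], [0.027, -0.002, -1.0]]
wrist_force: [-18.3, -2.1, 3.8]
gripper_width: 0.0033
finger_force: 14.5
```

{"name": "move_arm", "arguments": {"targets": [[0.006, 0.001, -0.004, 0], [0.0115, 0.002, -0.0085, 0], [0.0165, 0.0025, -0.0135, 0], [0.02, 0.003, -0.019, 0], [0.02, 0.003, -0.019, 0]]}}

```text
t: 4.55
tool_pos: [0.5128, 0.1251, 0.0966]
tcp_rot: [[-0.989, -0.148, -0.005], [-0.148, 0.989, -0.001], [0.005, -0.0, -1.0]]
wrist_force: [0.0, 0.0, 0.1]
gripper_width: 0.0006
finger_force: 0.0
```

```bash
python3 - <<'E'
from h import *
s=r.state();p=fix(s['tool_pos']);print(p,s['gripper_width'],s['finger_force'],s['wrist_force'])
c=snap('side');crop(c,'s2.png',200,300,200,275,8)
E
```

```text
[ 0.04262701 -0.1118043   0.02155314] 0.0005641966055745061 0.0 [0.03562885 0.02579074 0.10616029]
```

View pics/s2.png

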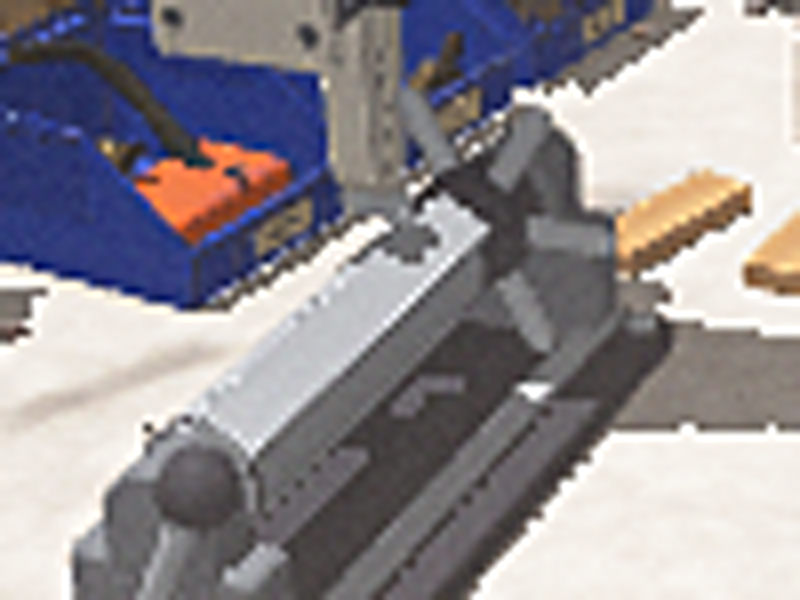

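The land is now nearly up: its light face runs from (480,220) to (230,430). The fingers slipped off and stand beyond the bar. I'll lift clear and measure the angle.

{"name": "move_arm", "arguments": {"targets": [[0.01, 0, 0, 0], [0.015, 0, 0.04, 0], [0.015, 0, 0.08, 0], [0.0, -0.04, 0.11, 0], [-0.02, -0.08, 0.14, 0], [-0.04, -0.12, 0.16, 0], [-0.06, -0.16, 0.16, 0], [-0.06, -0.2, 0.16, 0]]}}

```text
t: 5.4
tool_pos: [0.4541, -0.077, 0.2588]
tcp_rot: [[-0.989, -0.147, 0.004], [-0.147, 0.989, -0.001], [-0.003, -0.001, -1.0]]
wrist_force: [1.9, -0.4, -0.6]
gripper_width: 0.0002
finger_force: 0.0
```

```bash
cat > land.py <<'E'
from h import *
c=snap('top');W=fix(cloud(c))*1000;Q=W.reshape(-1,3);Q=Q[np.isfinite(Q[:,0])]
S=Q[(Q[:,1]>-65)&(Q[:,1]<85)]
for x in range(-28,28,3):
    s=S[(S[:,0]>=x)&(S[:,0]<x+3)]
    if len(s)>4: print(x+1.5,len(s),np.median(s[:,2]).round(1),end='; ')
L=S[(abs(S[:,0])<9)&(S[:,2]>10)];A=np.c_[L[:,0],L[:,1],np.ones(len(L))];k=np.linalg.lstsq(A,L[:,2],rcond=None)[0]
print('\nslope deg',np.degrees(np.arctan(k[:2])),k[2],'(+ x slope: need top move to -? land tilts toward -x if +)')
B=Q[(abs(Q[:,1]+113)<5)&(np.hypot(Q[:,0],Q[:,2])>30)&(np.hypot(Q[:,0],Q[:,2])<64)&(Q[:,2]>-25)]
a=np.degrees(np.arctan2(B[:,2],B[:,0]))
for lo in range(-30,210,60):
    m=(a>lo)&(a<=lo+60)
    if m.sum(): print(lo,m.sum(),np.median(a[m]),B[m].mean(0).round(1))
E
python3 land.py
```

```text
-26.5 59 -57.2; -23.5 67 -59.0; -20.5 128 11.7; -17.5 124 15.2; -14.5 102 17.5; -11.5 66 21.1; -8.5 75 22.4; -5.5 67 24.5; -2.5 60 25.4; 0.5 55 21.7; 3.5 64 18.8; 6.5 62 18.2; 9.5 61 17.3; 12.5 60 15.7; 15.5 53 11.9; 18.5 45 8.4; 21.5 9 2.4; 
slope deg [-24.65515461   0.07485631] 21.518947901109037 (+ x slope: need top move to -? land tilts toward -x if +)
-30 28 6.2466957022267735 [  44.3 -113.6    5.1]
30 34 65.77007563576927 [  19.  -113.    40.9]
90 26 117.05937851110981 [ -23.3 -113.8   43.4]
150 35 174.98386516038855 [ -43.3 -113.1    3.7]
```

The land normal is at about 122°, 32° short. I'll push the upper robot-side bar with the closed fingers from −x until it stands vertical against the finger, with TCP x near −13.5 mm.

{"name": "move_arm", "arguments": {"targets": [[-0.01, 0.045, 0, 0], [-0.02, 0.09, 0, 0], [-0.035, 0.135, 0, 0], [-0.042, 0.186, 0, 0], [-0.042, 0.186, -0.05, 0], [-0.042, 0.186, -0.1, 0], [-0.042, 0.186, -0.138, 0], [-0.042, 0.186, -0.138, 0]]}}

```text
t: 6.25
tool_pos: [0.4113, 0.1111, 0.1155]
tcp_rot: [[-0.989, -0.148, -0.008], [-0.148, 0.989, -0.002], [0.008, -0.001, -1.0]]
wrist_force: [-0.3, -0.1, -0.0]
gripper_width: 0.0005
finger_force: 0.0
```

```bash
python3 - <<'E'
from h import *
s=r.state();p=fix(s['tool_pos']);print(p,s['tool_pos'],s['wrist_force'])
E
```

```text
[-0.05976227 -0.11053851  0.04045383] [0.4113153  0.11111241 0.11545383] [-0.27855371 -0.12456662 -0.0307304 ]
```

{"name": "move_arm", "arguments": {"targets": [[0.01, 0, 0.002, 0], [0.018, 0.001, 0.002, 0], [0.026, 0.002, 0.002, 0], [0.033, 0.003, 0.002, 0], [0.04, 0.004, 0.002, 0], [0.045, 0.005, 0.002, 0], [0.045, 0.005, 0.002, 0], [0.045, 0.005, 0.002, 0]]}}

```text
t: 7.05
tool_pos: [0.4526, 0.115, 0.121]
tcp_rot: [[-0.989, -0.147, -0.012], [-0.147, 0.989, -0.003], [0.012, -0.001, -1.0]]
wrist_force: [-8.5, 0.2, -3.4]
gripper_width: 0.0005
finger_force: 4.3
```

```bash
python3 - <<'E'
from h import *
s=r.state();p=fix(s['tool_pos']);print(p,s['tool_pos'],s['wrist_force'])
E
python3 land.py
```

```text
[-0.01833254 -0.11287651  0.04599044] [0.45263287 0.11495264 0.12099044] [-8.45515151  0.17828038 -3.39601125]
-26.5 34 -55.2; -23.5 39 -57.9; -20.5 71 2.3; -17.5 81 9.4; -14.5 65 12.7; -11.5 55 22.6; -8.5 47 24.1; -5.5 44 22.9; -2.5 46 24.3; 0.5 49 24.5; 3.5 45 23.8; 6.5 42 24.5; 9.5 36 24.5; 12.5 31 17.2; 15.5 35 12.3; 18.5 29 9.3; 
slope deg [-23.02627911 -51.87562937] 89.04312041317581 (+ x slope: need top move to -? land tilts toward -x if +)
```

{"name": "move_arm", "arguments": {"targets": [[0.003, 0, 0, 0], [0.003, 0, 0, 0], [0.003, 0, 0, 0], [-0.02, -0.003, 0, 0], [-0.04, -0.006, 0.03, 0], [-0.04, -0.006, 0.08, 0], [-0.04, -0.056, 0.08, 0], [-0.04, -0.106, 0.08, 0]]}}

```text
t: 7.9
tool_pos: [0.4219, 0.0104, 0.2055]
tcp_rot: [[-0.988, -0.152, 0.013], [-0.152, 0.988, 0.001], [-0.013, -0.001, -1.0]]
wrist_force: [0.8, -0.1, 0.0]
gripper_width: 0.0005
finger_force: 0.0
```

```bash
python3 - <<'E'
from h import *
s=r.state();p=fix(s['tool_pos']);print(p,s['tool_pos'],s['wrist_force'])
c=snap('side')
E
sed -i 's/(S\[:,2\]>10)/(S[:,2]>15)\&(S[:,2]<32)/' land.py
python3 land.py
```

```text
[-0.06422227 -0.21170206  0.13047685] [0.42192752 0.01040821 0.20547685] [ 0.75589585 -0.14342362  0.04528832]
-26.5 62 -57.4; -23.5 49 -59.7; -20.5 121 -1.7; -17.5 123 6.3; -14.5 110 12.1; -11.5 89 20.5; -8.5 63 23.4; -5.5 67 23.8; -2.5 64 23.3; 0.5 65 23.6; 3.5 67 23.7; 6.5 63 24.1; 9.5 67 24.2; 12.5 38 22.5; 15.5 50 12.9; 18.5 44 8.9; 21.5 6 2.0; 
slope deg [ 0.58303293 -0.07462062] 23.662089992061247 (+ x slope: need top move to -? land tilts toward -x if +)
-30 8 26.009133859197313 [  37.5 -116.     6.5]
30 38 35.083180170934085 [  31.6 -113.1   30. ]
90 34 139.8943844543536 [ -21.5 -112.3   35.1]
150 3 151.09916509142485 [ -48.2 -110.8   26. ]
```

The land is up to within 0.6°. Now the lever, with the closed fingers approaching from the robot side.

{"name": "move_arm", "arguments": {"targets": [[0.0, 0.049, 0, 0], [0, 0.098, 0, 0], [0, 0.147, 0, 0], [0, 0.196, 0, 0], [-0.01, 0.245, 0, 0], [-0.025, 0.29, 0, 0], [-0.04, 0.33, 0, 0], [-0.052, 0.357, 0, 0]]}}

```text
t: 8.8
tool_pos: [0.3655, 0.3725, 0.2037]
tcp_rot: [[-0.989, -0.151, 0.004], [-0.151, 0.989, 0.006], [-0.005, 0.006, -1.0]]
wrist_force: [0.8, -0.5, -0.4]
gripper_width: 0.0006
finger_force: 0.0
```

{"name": "move_arm", "arguments": {"targets": [[0, 0, -0.045, 0], [0, 0, -0.09, 0], [0, 0, -0.09, 0]]}}

```text
t: 9.1
tool_pos: [0.3644, 0.3661, 0.1083]
tcp_rot: [[-0.989, -0.148, -0.005], [-0.148, 0.989, -0.005], [0.005, -0.004, -1.0]]
wrist_force: [-1.4, -0.5, -0.2]
gripper_width: 0.0009
finger_force: 0.0
```

```bash
python3 - <<'E'
from h import *
s=r.state();p=fix(s['tool_pos']);print(p,s['tool_pos'],s['wrist_force'])
E
```

```text
[-0.06824226  0.14861512  0.03332728] [0.36444506 0.36613338 0.10832728] [-1.38000318 -0.47239941 -0.20181417]
```

{"name": "move_arm", "arguments": {"targets": [[0.02, 0.003, 0.006, 0], [0.032, 0.005, 0.006, 0], [0.044, 0.0065, 0.006, 0], [0.056, 0.0085, 0.006, 0], [0.068, 0.01, 0.006, 0], [0.078, 0.0115, 0.006, 0], [0.086, 0.013, 0.006, 0], [0.086, 0.013, 0.006, 0]]}}

```text
t: 9.9
tool_pos: [0.4472, 0.3795, 0.1158]
tcp_rot: [[-0.989, -0.149, -0.011], [-0.149, 0.989, -0.005], [0.011, -0.003, -1.0]]
wrist_force: [-8.0, -1.1, 5.2]
gripper_width: 0.0004
finger_force: 4.2
```

```bash
python3 - <<'E'
from h import *
s=r.state();p=fix(s['tool_pos']);print(p,s['tool_pos'],s['wrist_force'])
Q=fix(cloud(snap('side'))).reshape(-1,3)*1000;Q=Q[np.isfinite(Q[:,0])]
B=Q[(abs(Q[:,1]-150)<30)&(Q[:,2]>-20)&(Q[:,2]<60)&(abs(Q[:,0])<70)]
for x in range(-50,65,5):
    s=B[(B[:,0]>=x)&(B[:,0]<x+5)]
    if len(s): print(x,len(s),s[:,2].min().round(),s[:,2].max().round(),s[:,1].max().round())
E
```

```text
[0.0155633  0.14949893 0.04080035] [0.44719018 0.37945249 0.11580035] [-7.97997432 -1.07807768  5.19056066]
-40 3 -20.0 -16.0 124.0
-35 5 -20.0 -14.0 126.0
-30 6 -20.0 -15.0 127.0
-25 16 -20.0 6.0 128.0
-20 29 -19.0 15.0 131.0
-15 26 -18.0 16.0 130.0
-10 27 -20.0 20.0 130.0
-5 25 -18.0 19.0 130.0
0 31 -20.0 55.0 163.0
5 123 -20.0 60.0 168.0
10 47 -20.0 59.0 167.0
15 38 -17.0 60.0 168.0
20 35 -19.0 59.0 167.0
25 28 -18.0 44.0 166.0
30 21 17.0 44.0 164.0
35 15 25.0 45.0 164.0
40 10 30.0 43.0 164.0
45 2 37.0 41.0 157.0
```

{"name": "move_arm", "arguments": {"targets": [[0.004, 0.0005, 0, 0], [0.008, 0.001, 0, 0], [0.008, 0.001, 0, 0]]}}

```text
t: 10.25
tool_pos: [0.4478, 0.3796, 0.1157]
tcp_rot: [[-0.988, -0.152, -0.024], [-0.152, 0.988, -0.01], [0.025, -0.006, -1.0]]
wrist_force: [-19.2, -5.0, 13.7]
gripper_width: 0.0004
finger_force: 9.8
```

```bash
python3 - <<'E'
from h import *
s=r.state();p=fix(s['tool_pos']);print(p,s['tool_pos'],s['wrist_force'])
E
```

```text
[0.01623187 0.14959714 0.04069175] [0.44783675 0.37964891 0.11569175] [-19.20671261  -4.98444568  13.65737225]
```

The lever is at its stop: force rises without motion. Backing off and raising.

{"name": "move_arm", "arguments": {"targets": [[-0.02, -0.003, 0, 0], [-0.03, -0.004, 0.04, 0], [-0.03, -0.004, 0.09, 0], [-0.01, -0.044, 0.11, 0], [-0.01, -0.09, 0.11, 0], [-0.01, -0.135, 0.11, 0], [-0.01, -0.18, 0.11, 0], [-0.01, -0.225, 0.11, 0]]}}

```text
t: 11.05
tool_pos: [0.4505, 0.1542, 0.2269]
tcp_rot: [[-0.989, -0.147, 0.001], [-0.147, 0.989, -0.0], [-0.001, -0.0, -1.0]]
wrist_force: [-0.0, -1.6, -0.2]
gripper_width: 0.0006
finger_force: 0.0
```

```bash
python3 - <<'E'
from h import *
s=r.state();p=fix(s['tool_pos']);print(p,s['tool_pos'],s['joint_positions'].round(2))
R=s['tcp_rot'];print(np.degrees(np.arctan2(R[1,1],R[0,1])))
E
```

```text
[-0.01465975 -0.07372853  0.15193545] [0.45045147 0.15421197 0.22693545] [-0.3   0.36 -0.1   1.92  0.05  0.87  1.29]
98.47668997947763
```

```bash
python3 - <<'E'
from h import *
c=snap('top');W=cloud(c);hsv=cv2.cvtColor(c['image'],cv2.COLOR_RGB2HSV)
m=(hsv[...,0]>8)&(hsv[...,0]<25)&(hsv[...,1]>110);m[:170]=0;m[240:]=0;m[:,:275]=0;m[:,340:]=0
n,l,st,_=cv2.connectedComponentsWithStats(m.astype(np.uint8))
K=c['camera_matrix'];C=-c['R'].T@c['t']
for i in range(1,n):
    if st[i,4]<100: continue
    v,u=np.nonzero(l==i)
    d=np.c_[(u-K[0,2])/K[0,0],(v-K[1,2])/K[1,1],np.ones(len(u))]@c['R']
    P=C+d*((.012-C[2])/d[:,2])[:,None]
    (cx,cy),(w,h),a=cv2.minAreaRect((P[:,:2]*1000).astype(np.float32))
    dd=np.linalg.svd(P[:,:2]-P[:,:2].mean(0),full_matrices=False)[2][0]
    print(P.mean(0),cx,cy,w,h,a,np.degrees(np.arctan2(dd[1],dd[0]))%180)
for n_,b in dict(s1=(335,368,190,240),s2=(366,403,180,230),s3=(398,435,198,245)).items():
    S=W[b[2]:b[3],b[0]:b[1]].reshape(-1,3);S=S[(S[:,2]>.092)&(S[:,2]<.12)]
    print(n_,(S.min(0)+S.max(0))/2,len(S))
E
```

```text
[ 0.48092079 -0.03952567  0.012     ] 479.73150634765625 -39.050411224365234 77.53363800048828 22.19099235534668 81.09769439697266 80.71284095197069
[ 0.41908753 -0.05383661  0.012     ] 416.9244689941406 -53.89128112792969 20.51194190979004 75.6576919555664 3.364187717437744 92.50380412689613
s1 [ 0.4365002  -0.17070697  0.10377019] 69
s2 [ 0.46362613 -0.26362207  0.1014353 ] 68
s3 [ 0.41905355 -0.34335737  0.10129318] 73
```

{"name": "move_arm", "arguments": {"targets": [[0.0, -0.03, 0, -8], [0.0, -0.06, 0, -16], [0, -0.09, 0, -24], [0, -0.12, 0, -32], [0, -0.15, 0, -40], [0.01, -0.17, 0, -48], [0.02, -0.18, 0, -56], [0.031, -0.19, 0, -64]], "hand": 0.06}}

```text
t: 11.9
tool_pos: [0.4816, -0.035, 0.2269]
tcp_rot: [[-0.56, 0.828, 0.001], [0.828, 0.56, -0.001], [-0.001, 0.0, -1.0]]
wrist_force: [1.3, 1.0, 0.4]
gripper_width: 0.0581
finger_force: 0.0
```

{"name": "move_arm", "arguments": {"targets": [[0, 0, 0, -8], [0, 0, 0, -16], [0, 0, 0, -24], [0, 0, 0, -32], [0, 0, 0, -40], [0, 0, 0, -42], [0, 0, 0, -42]]}}

```text
t: 12.6
tool_pos: [0.4812, -0.0337, 0.2267]
tcp_rot: [[0.129, 0.992, 0.0], [0.992, -0.129, -0.001], [-0.001, 0.0, -1.0]]
wrist_force: [0.2, -1.0, -0.1]
gripper_width: 0.0601
finger_force: 0.0
```

```bash
cat > st.py <<'E'
from h import *
s=r.state();p=fix(s['tool_pos']);R=s['tcp_rot']
print('fix',(p*1000).round(1),'world',s['tool_pos'].round(4),'yaw',np.degrees(np.arctan2(R[1,1],R[0,1])).round(2),'F',s['wrist_force'].round(1),'w',s['gripper_width'].round(4),'ff',round(s['finger_force'],1),'q7',s['joint_positions'][6].round(2),'t',s['t'])
E
python3 st.py
```

```text
Traceback (most recent call last):
  File "st.py", line 3, in <module>
    print('fix',(p*1000).round(1),'world',s['tool_pos'].round(4),'yaw',np.degrees(np.arctan2(R[1,1],R[0,1])).round(2),'F',s['wrist_force'].round(1),'w',s['gripper_width'].round(4),'ff',round(s['finger_force'],1),'q7',s['joint_positions'][6].round(2),'t',s['t'])
                                                                                                                                                        ^^^^^^^^^^^^^^^^^^^^^^^^
AttributeError: 'float' object has no attribute 'round'
```

{"name": "move_arm", "arguments": {"targets": [[0, -0.006, -0.05, -1.5], [0, -0.006, -0.1, -1.5], [0, -0.006, -0.15, -1.5], [0, -0.006, -0.185, -1.5], [0, -0.006, -0.2075, -1.5], [0, -0.006, -0.2075, -1.5], [0, -0.006, -0.2075, -1.5]], "hand": 0.044}}

```text
t: 13.3
tool_pos: [0.4811, -0.0399, 0.019]
tcp_rot: [[0.156, 0.988, -0.0], [0.988, -0.156, 0.0], [0.0, -0.0, -1.0]]
wrist_force: [0.3, 0.5, -0.1]
gripper_width: 0.0439
finger_force: 0.0
```

```bash
sed -i "s/s\['gripper_width'\].round(4)/round(float(s['gripper_width']),4)/" st.py; python3 st.py
```

```text
fix [ -13.2 -270.3  -56. ] world [ 0.4811 -0.0399  0.019 ] yaw -8.95 F [ 0.3  0.5 -0.1] w 0.0439 ff 0.0 q7 0.28 t 13.3
```

{"name": "move_arm", "arguments": {"targets": [[0, 0, 0, 0], [0, 0, 0, 0], [0, 0, 0, 0], [0, 0, 0, 0], [0, 0, 0, 0]], "hand": 0.0, "grip_force": 15}}

```text
t: 13.8
tool_pos: [0.4814, -0.0397, 0.02]
tcp_rot: [[0.156, 0.988, 0.002], [0.988, -0.156, 0.0], [0.0, 0.001, -1.0]]
wrist_force: [-0.1, 0.4, 5.9]
gripper_width: 0.0276
finger_force: 15.0
```

```bash
python3 st.py
```

```text
fix [ -12.9 -270.   -55. ] world [ 0.4814 -0.0397  0.02  ] yaw -9.0 F [-0.1  0.4  5.9] w 0.0276 ff 15.0 q7 0.28 t 13.8
```

{"name": "move_arm", "arguments": {"targets": [[0, 0, 0.04, 0], [0, 0, 0.09, 0], [0, 0.02, 0.135, 3], [0, 0.06, 0.16, 7], [0, 0.105, 0.16, 11], [-0.01, 0.15, 0.16, 15], [-0.015, 0.195, 0.16, 17.5], [-0.025, 0.24, 0.16, 17.5]]}}

```text
t: 14.6
tool_pos: [0.4556, 0.202, 0.1794]
tcp_rot: [[-0.148, 0.989, 0.001], [0.989, 0.148, 0.0], [0.0, 0.001, -1.0]]
wrist_force: [0.5, -0.9, -0.8]
gripper_width: 0.0278
finger_force: 15.0
```

{"name": "move_arm", "arguments": {"targets": [[-0.005, 0.04, 0, 0], [-0.01, 0.0795, 0, 0], [-0.01, 0.0795, -0.02, 0], [-0.01, 0.0795, -0.04, 0], [-0.01, 0.0795, -0.05, 0], [-0.01, 0.0795, -0.05, 0], [-0.01, 0.0795, -0.05, 0]]}}

```text
t: 15.3
tool_pos: [0.4463, 0.2795, 0.1296]
tcp_rot: [[-0.147, 0.989, 0.0], [0.989, 0.147, 0.0], [0.0, 0.001, -1.0]]
wrist_force: [-0.6, 0.6, 0.2]
gripper_width: 0.0278
finger_force: 15.0
```

```bash
python3 st.py
```

```text
fix [-0.2 50.8 54.6] world [0.4463 0.2795 0.1296] yaw 8.44 F [-0.6  0.6  0.2] w 0.0278 ff 15.0 q7 -0.21 t 15.3
```

{"name": "move_arm", "arguments": {"targets": [[0, 0, -0.005, 0], [0, 0, -0.009, 0], [0, 0, -0.01, 0], [0, 0, -0.01, 0]]}}

```text
t: 15.7
tool_pos: [0.4463, 0.2798, 0.12]
tcp_rot: [[-0.147, 0.989, 0.001], [0.989, 0.147, 0.001], [0.001, 0.001, -1.0]]
wrist_force: [-0.5, -1.1, 3.9]
gripper_width: 0.0278
finger_force: 15.0
```

```bash
python3 st.py
```

```text
fix [-0.1 51.1 45. ] world [0.4463 0.2798 0.12  ] yaw 8.48 F [-0.5 -1.1  3.9] w 0.0278 ff 15.0 q7 -0.2 t 15.7
```

Contact is confirmed (3.9 N). Releasing, lifting and going to stick B.

{"name": "move_arm", "arguments": {"targets": [[0, 0, 0, 0], [0, 0, 0, 0], [0, 0, 0, 0], [0, 0, 0.03, 0], [0, 0, 0.08, 0], [0, -0.04, 0.11, 0], [0, -0.085, 0.11, 0], [0, -0.13, 0.11, 0]], "hand": 0.044}}

```text
t: 16.5
tool_pos: [0.4463, 0.1488, 0.2302]
tcp_rot: [[-0.149, 0.989, 0.003], [0.989, 0.149, 0.001], [0.001, 0.003, -1.0]]
wrist_force: [0.5, 0.3, -0.3]
gripper_width: 0.0441
finger_force: 0.0
```

{"name": "move_arm", "arguments": {"targets": [[0, -0.045, 0, 0], [-0.005, -0.09, 0, 0], [-0.015, -0.135, 0, -2], [-0.027, -0.17, 0, -5], [-0.027, -0.2, 0, -5], [-0.027, -0.204, -0.04, -5], [-0.027, -0.204, -0.08, -5], [-0.027, -0.204, -0.12, -5]]}}

```text
t: 17.3
tool_pos: [0.4193, -0.0546, 0.1082]
tcp_rot: [[-0.06, 0.998, 0.002], [0.998, 0.06, -0.0], [-0.001, 0.002, -1.0]]
wrist_force: [0.6, 0.1, 0.1]
gripper_width: 0.0441
finger_force: 0.0
```

```bash
python3 st.py; python3 - <<'E'
from h import *
W=fix(cloud(snap('top')))*1000;Q=W.reshape(-1,3);S=Q[(abs(Q[:,0])<30)&(Q[:,1]>5)&(Q[:,1]<97)&(Q[:,2]>28)]
print(len(S),np.median(S,0),cv2.minAreaRect(S[:,:2].astype(np.float32)))
E
```

```text
fix [ -76.5 -275.6   33.2] world [ 0.4193 -0.0546  0.1082] yaw 3.44 F [0.6 0.1 0.1] w 0.0441 ff 0.0 q7 0.5 t 17.3
358 [ 1.06117055 50.04314028 35.56884035] ((1.2795953750610352, 50.10561752319336), (28.427753448486328, 86.81745910644531), 0.5105273723602295)
```

{"name": "move_arm", "arguments": {"targets": [[0, 0.001, -0.04, 0], [0, 0.001, -0.07, 0], [0, 0.001, -0.089, 0], [0, 0.001, -0.089, 0], [0, 0.001, -0.089, 0]]}}

```text
t: 17.85
tool_pos: [0.4193, -0.0533, 0.0208]
tcp_rot: [[-0.061, 0.998, 0.0], [0.998, 0.061, 0.0], [0.0, 0.0, -1.0]]
wrist_force: [-0.0, 0.1, 0.3]
gripper_width: 0.0438
finger_force: 0.0
```

```bash
python3 st.py
```

```text
fix [ -76.2 -274.3  -54.2] world [ 0.4193 -0.0533  0.0208] yaw 3.48 F [-0.   0.1  0.3] w 0.0438 ff 0.0 q7 0.59 t 17.85
```

{"name": "move_arm", "arguments": {"targets": [[0, 0, 0, 0], [0, 0, 0, 0], [0, 0, 0, 0], [0, 0, 0, 0], [0, 0, 0, 0]], "hand": 0.0, "grip_force": 15}}

```text
t: 18.35
tool_pos: [0.4194, -0.0531, 0.0211]
tcp_rot: [[-0.061, 0.998, 0.002], [0.998, 0.061, 0.0], [0.0, 0.002, -1.0]]
wrist_force: [-0.6, 0.5, 7.0]
gripper_width: 0.0276
finger_force: 15.0
```

```bash
python3 st.py
```

```text
fix [ -76.2 -274.1  -53.9] world [ 0.4194 -0.0531  0.0211] yaw 3.5 F [-0.6  0.5  7. ] w 0.0276 ff 15.0 q7 0.59 t 18.35
```

{"name": "move_arm", "arguments": {"targets": [[0, 0, 0.04, 0], [0, 0, 0.09, 0], [0.01, 0.02, 0.135, 2], [0.02, 0.06, 0.16, 5], [0.03, 0.105, 0.16, 5], [0.041, 0.15, 0.16, 5], [0.041, 0.195, 0.16, 5], [0.041, 0.247, 0.16, 5]]}}

```text
t: 19.15
tool_pos: [0.4597, 0.193, 0.1806]
tcp_rot: [[-0.146, 0.989, 0.001], [0.989, 0.146, -0.0], [-0.0, 0.001, -1.0]]
wrist_force: [1.1, 0.3, -0.3]
gripper_width: 0.0278
finger_force: 15.0
```

{"name": "move_arm", "arguments": {"targets": [[0, 0, -0.02, 0], [0, 0, -0.04, 0], [0, 0, -0.05, 0], [0, 0, -0.05, 0]]}}

```text
t: 19.55
tool_pos: [0.4588, 0.1912, 0.1291]
tcp_rot: [[-0.147, 0.989, -0.003], [0.989, 0.147, -0.001], [-0.001, -0.003, -1.0]]
wrist_force: [-0.0, -0.8, -0.0]
gripper_width: 0.0278
finger_force: 15.0
```

```bash
python3 st.py
```

```text
fix [ -0.9 -38.4  54.1] world [0.4588 0.1912 0.1291] yaw 8.46 F [-0.  -0.8 -0. ] w 0.0278 ff 15.0 q7 0.03 t 19.55
```

{"name": "move_arm", "arguments": {"targets": [[0, 0.0015, 0, 0], [0.001, 0.0015, -0.005, 0], [0.001, 0.0015, -0.009, 0], [0.001, 0.0015, -0.009, 0]]}}

```text
t: 19.95
tool_pos: [0.4612, 0.1932, 0.1213]
tcp_rot: [[-0.147, 0.989, 0.001], [0.989, 0.147, 0.0], [0.0, 0.001, -1.0]]
wrist_force: [-0.3, 0.1, 0.5]
gripper_width: 0.0278
finger_force: 15.0
```

```bash
python3 st.py
```

```text
fix [  1.8 -36.7  46.3] world [0.4612 0.1932 0.1213] yaw 8.47 F [-0.3  0.1  0.5] w 0.0278 ff 15.0 q7 0.04 t 19.95
```

Nearly touching. I'll lower 1 mm, release, retreat upwards towards saddle 1 and check the sticks.

{"name": "move_arm", "arguments": {"targets": [[0, 0, -0.0015, 0], [0, 0, -0.0015, 0]]}}

```text
t: 20.15
tool_pos: [0.4612, 0.1932, 0.121]
tcp_rot: [[-0.147, 0.989, 0.001], [0.989, 0.147, 0.001], [0.001, 0.001, -1.0]]
wrist_force: [-1.9, -0.6, 9.1]
gripper_width: 0.0276
finger_force: 15.0
```

{"name": "move_arm", "arguments": {"targets": [[0, 0, 0, 0], [0, 0, 0, 0], [0, 0, 0, 0], [0, 0, 0.03, 0], [0, 0, 0.08, 0], [0, -0.04, 0.12, 0], [0, -0.085, 0.13, -3], [0, -0.13, 0.13, -6]], "hand": 0.044}}

```text
t: 20.95
tool_pos: [0.4623, 0.0622, 0.252]
tcp_rot: [[-0.043, 0.999, 0.006], [0.999, 0.043, 0.001], [0.001, 0.006, -1.0]]
wrist_force: [1.6, 0.0, -0.2]
gripper_width: 0.044
finger_force: 0.0
```

```bash
python3 st.py; cat > saddles.py <<'E'
from h import *
c=snap('top');G=cloud(c);W=fix(G)*1000;Q=W.reshape(-1,3)
for a,b in((5,97),(-85,5)):
    S=Q[(abs(Q[:,0])<30)&(Q[:,1]>a)&(Q[:,1]<b)&(Q[:,2]>28)&(Q[:,2]<45)]
    if len(S)>20:print('stick',len(S),np.median(S,0).round(1),cv2.minAreaRect(S[:,:2].astype(np.float32)))
P=G.reshape(-1,3);P=P[(P[:,0]>.35)&(P[:,0]<.6)&(P[:,1]<-.1)&(P[:,1]>-.42)&(P[:,2]>.09)&(P[:,2]<.115)]
import scipy.cluster.hierarchy as h
if len(P):
  L=h.fclusterdata(P[:,:2],.02,'distance',method='single')
  for k in set(L):
    S=P[L==k]
    if len(S)>20:
        (cx,cy),(w,hh),a=cv2.minAreaRect((S[:,:2]*1000).astype(np.float32))
        # bridge
        A=G.reshape(-1,3);A=A[(np.hypot(A[:,0]-cx/1e3,A[:,1]-cy/1e3)<.05)&(A[:,2]>.058)&(A[:,2]<.075)]
        d=np.linalg.svd(A[:,:2]-A[:,:2].mean(0),full_matrices=False)[2][0];an=np.degrees(np.arctan2(d[1],d[0]))
        print('saddle lug',cx.__round__(1),round(cy,1),round(w,1),round(hh,1),'rect',round(a,1),'xaxis',((an+90)%180-90).round(1),'bridge',A[:,:2].mean(0).round(4))
E
python3 saddles.py
```

```text
fix [ -16.6 -166.5  177. ] world [0.4623 0.0622 0.252 ] yaw 2.48 F [ 1.6  0.  -0.2] w 0.044 ff 0.0 q7 0.1 t 20.95
stick 362 [ 0.8 49.9 35.6] ((1.190028190612793, 50.278076171875), (28.172286987304688, 84.50862884521484), 0.3612700402736664)
stick 273 [  2.8 -27.7  35.3] ((2.982095718383789, -27.60748291015625), (64.2412338256836, 28.42658042907715), 89.82611083984375)
saddle lug 436.7 -170.6 13.5 28.7 rect 1.2 xaxis -0.4 bridge [ 0.4366 -0.1702]
saddle lug 463.8 -264.6 30.4 13.8 rect 71.9 xaxis -17.5 bridge [ 0.4631 -0.2626]
saddle lug 419.2 -343.2 29.9 13.8 rect 69.9 xaxis -17.5 bridge [ 0.4187 -0.3412]
```

{"name": "move_arm", "arguments": {"targets": [[-0.005, -0.045, 0, -1], [-0.01, -0.09, 0, -2.5], [-0.015, -0.135, 0, -2.5], [-0.02, -0.18, 0, -2.5], [-0.0255, -0.232, 0, -2.5], [-0.0255, -0.232, -0.04, -2.5], [-0.0255, -0.232, -0.09, -2.5], [-0.0255, -0.232, -0.12, -2.5]]}}

```text
t: 21.8
tool_pos: [0.4337, -0.1683, 0.1268]
tcp_rot: [[0.001, 1.0, -0.004], [1.0, -0.001, 0.001], [0.001, -0.004, -1.0]]
wrist_force: [-0.1, 1.7, -0.1]
gripper_width: 0.044
finger_force: 0.0
```

```bash
python3 st.py
```

```text
fix [ -79.1 -390.2   51.8] world [ 0.4337 -0.1683  0.1268] yaw -0.08 F [-0.1  1.7 -0.1] w 0.044 ff 0.0 q7 0.74 t 21.8
```

{"name": "move_arm", "arguments": {"targets": [[0.002, -0.002, -0.01, 0], [0.002, -0.002, -0.03, 0], [0.002, -0.002, -0.042, 0], [0.002, -0.002, -0.042, 0]]}}

```text
t: 22.2
tool_pos: [0.4374, -0.1706, 0.0871]
tcp_rot: [[-0.0, 1.0, -0.001], [1.0, 0.0, 0.001], [0.001, -0.001, -1.0]]
wrist_force: [0.2, 0.4, 0.9]
gripper_width: 0.044
finger_force: 0.0
```

{"name": "move_arm", "arguments": {"targets": [[0, 0, 0, 0], [0, 0, 0, 0], [0, 0, 0, 0], [0, 0, 0, 0], [0, 0, 0, 0]], "hand": 0.0, "grip_force": 40}}

```text
t: 22.7
tool_pos: [0.4365, -0.1706, 0.0878]
tcp_rot: [[0.0, 1.0, -0.001], [1.0, -0.0, 0.0], [0.0, -0.001, -1.0]]
wrist_force: [-2.4, -0.5, 3.3]
gripper_width: 0.0138
finger_force: 40.0
```

```bash
python3 st.py
```

```text
fix [ -76.7 -392.9   12.8] world [ 0.4365 -0.1706  0.0878] yaw -0.03 F [-2.4 -0.5  3.3] w 0.0138 ff 40.0 q7 0.8 t 22.7
```

{"name": "move_arm", "arguments": {"targets": [[0, 0, 0.03, 0], [0, 0, 0.075, 0], [0, 0, 0.12, 0], [0, 0.01, 0.165, 0], [0.01, 0.045, 0.19, 2], [0.01, 0.09, 0.19, 4], [0.01, 0.135, 0.19, 6], [0.01, 0.18, 0.19, 8.5]]}}

```text
t: 23.5
tool_pos: [0.4464, 0.0112, 0.2773]
tcp_rot: [[-0.149, 0.989, -0.001], [0.989, 0.149, 0.001], [0.001, -0.001, -1.0]]
wrist_force: [0.5, 0.3, -3.4]
gripper_width: 0.0136
finger_force: 40.0
```

{"name": "move_arm", "arguments": {"targets": [[0, 0.045, 0, 0], [0, 0.09, 0, 0], [0, 0.135, 0, 0], [0, 0.18, 0, 0], [0, 0.225, 0, 0], [0, 0.265, 0, 0], [0, 0.283, 0, 0], [0, 0.283, 0, 0]]}}

```text
t: 24.3
tool_pos: [0.4456, 0.2958, 0.2762]
tcp_rot: [[-0.154, 0.988, -0.003], [0.988, 0.154, 0.0], [0.001, -0.002, -1.0]]
wrist_force: [0.6, -0.3, -3.7]
gripper_width: 0.0135
finger_force: 40.0
```

```bash
python3 st.py
```

```text
fix [  1.6  67.  201.2] world [0.4456 0.2958 0.2762] yaw 8.85 F [ 0.6 -0.3 -3.7] w 0.0135 ff 40.0 q7 -0.27 t 24.3
```

{"name": "move_arm", "arguments": {"targets": [[0, 0, -0.03, 0], [0, 0, -0.06, 0], [0, 0, -0.085, 0], [0, 0, -0.105, 0], [0, 0, -0.12, 0], [0, 0, -0.12, 0], [0, 0, -0.12, 0]]}}

```text
t: 25.0
tool_pos: [0.4478, 0.2907, 0.1579]
tcp_rot: [[-0.145, 0.989, -0.0], [0.989, 0.145, -0.001], [-0.001, -0.0, -1.0]]
wrist_force: [0.9, 0.5, -3.8]
gripper_width: 0.0134
finger_force: 40.0
```

```bash
python3 st.py
```

```text
fix [ 3.  61.6 82.9] world [0.4478 0.2907 0.1579] yaw 8.36 F [ 0.9  0.5 -3.8] w 0.0134 ff 40.0 q7 -0.19 t 25.0
```

{"name": "move_arm", "arguments": {"targets": [[-0.0025, 0.002, 0, 0], [-0.0025, 0.002, -0.005, 0], [-0.0025, 0.002, -0.009, 0], [-0.0025, 0.002, -0.0125, 0], [-0.0025, 0.002, -0.0125, 0]]}}

```text
t: 25.5
tool_pos: [0.4448, 0.2944, 0.1458]
tcp_rot: [[-0.148, 0.989, -0.0], [0.989, 0.148, 0.001], [0.001, -0.0, -1.0]]
wrist_force: [-1.4, -0.9, 2.6]
gripper_width: 0.0137
finger_force: 40.0
```

```bash
python3 st.py
```

```text
fix [ 0.6 65.7 70.8] world [0.4448 0.2944 0.1458] yaw 8.49 F [-1.4 -0.9  2.6] w 0.0137 ff 40.0 q7 -0.19 t 25.5
```

{"name": "move_arm", "arguments": {"targets": [[0, 0, 0, 0], [0, 0, 0, 0], [0, 0, 0, 0], [0, 0, 0.02, 0], [0, 0, 0.06, 0], [0, -0.03, 0.1, 0], [0, -0.075, 0.1, -4], [0, -0.12, 0.1, -8]], "hand": 0.04}}

```text
t: 26.3
tool_pos: [0.4458, 0.1736, 0.2466]
tcp_rot: [[-0.008, 1.0, 0.004], [1.0, 0.008, 0.002], [0.002, 0.004, -1.0]]
wrist_force: [0.4, -0.1, -0.3]
gripper_width: 0.0399
finger_force: 0.0
```

{"name": "move_arm", "arguments": {"targets": [[0.002, -0.048, 0, -4], [0.005, -0.096, 0, -8], [0.007, -0.144, 0, -12], [0.01, -0.192, 0, -15], [0.012, -0.24, 0, -18.5], [0.014, -0.288, 0, -18.5], [0.016, -0.336, 0, -18.5], [0.018, -0.38, 0, -18.5]]}}

```text
t: 27.1
tool_pos: [0.4628, -0.2082, 0.2454]
tcp_rot: [[0.31, 0.951, 0.001], [0.951, -0.31, -0.001], [-0.0, 0.001, -1.0]]
wrist_force: [-0.4, -0.4, -0.8]
gripper_width: 0.0402
finger_force: 0.0
```

```bash
python3 st.py;sed -i 's/A.mean/A.mean/' saddles.py; python3 saddles.py; python3 - <<'E'
from h import *
c=dict(np.load('last_top.npz'));Q=fix(cloud(c)).reshape(-1,3)*1000
for lo,hi in((80,110),(42,62)):
    S=Q[(abs(Q[:,0])<60)&(Q[:,1]>-90)&(Q[:,1]<110)&(Q[:,2]>lo)&(Q[:,2]<hi)]
    if len(S)>20: print(cv2.minAreaRect(S[:,:2].astype(np.float32)),np.median(S[:,2]))
E
```

```text
fix [ -56.3 -433.9  170.4] world [ 0.4628 -0.2082  0.2454] yaw -18.05 F [-0.4 -0.4 -0.8] w 0.0402 ff 0.0 q7 0.39 t 27.1
stick 154 [ 1.4 25.9 35.8] ((-1.3721599578857422, 46.97023391723633), (55.98213577270508, 78.90763092041016), 6.143514156341553)
stick 358 [  2.8 -37.6  35.5] ((3.261317253112793, -37.26261901855469), (84.22869110107422, 28.868398666381836), 89.44695281982422)
saddle lug 418.2 -346.1 22.8 13.9 rect 70.6 xaxis -28.7 bridge [ 0.4063 -0.3521]
((2.253596305847168, 64.38450622558594), (29.74017906188965, 13.632823944091797), 89.96424865722656) 87.187670653423
((2.043731689453125, 64.4957275390625), (79.8027114868164, 53.36656188964844), 0.11619655042886734) 49.66519287899508
```

```bash
python3 - <<'E'
from h import *
c=snap('side');crop(c,'s3.png',280,400,150,240,6)
P=cloud(c).reshape(-1,3)
for n,x,y in(('s2',.4638,-.2646),('s3',.419,-.343)):
    S=P[(np.hypot(P[:,0]-x,P[:,1]-y)<.045)&(P[:,2]>.075)&(P[:,2]<.12)]
    print(n,len(S),S.min(0),S.max(0)) if len(S) else print(n,0)
E
```

```text
s2 60 [ 0.45147747 -0.2734614   0.07546014] [ 0.47172883 -0.24300831  0.10841487]
s3 62 [ 0.4066355  -0.35768435  0.07520435] [ 0.43027472 -0.32160798  0.10756419]
```

View pics/s3.png

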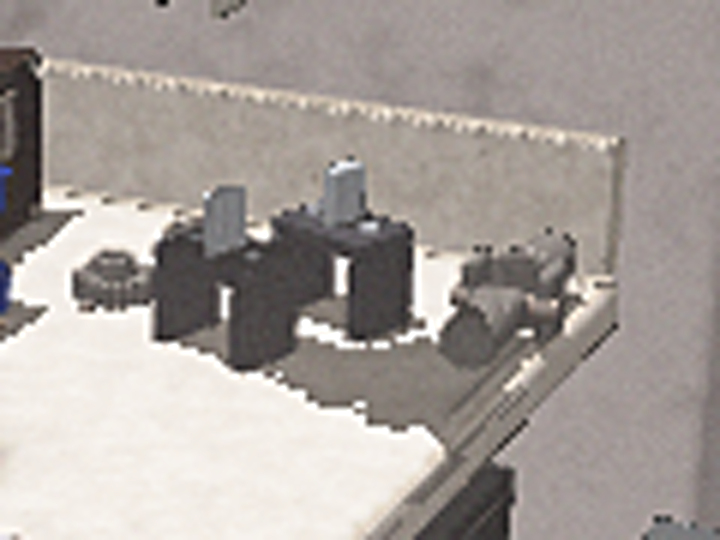

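Both remaining saddles stand where they were (lugs at crop (225,220) and (345,195)). Gripping saddle 2.

{"name": "move_arm", "arguments": {"targets": [[0, -0.03, 0, 0], [0.001, -0.0565, 0, 0], [0.001, -0.0565, -0.04, 0], [0.001, -0.0565, -0.08, 0], [0.001, -0.0565, -0.11, 0], [0.001, -0.0565, -0.11, 0]]}}

```text
t: 27.8
tool_pos: [0.4618, -0.2596, 0.1316]
tcp_rot: [[0.308, 0.951, -0.008], [0.951, -0.308, 0.005], [0.002, -0.009, -1.0]]
wrist_force: [0.7, 0.3, -0.6]
gripper_width: 0.04
finger_force: 0.0
```

```bash
python3 st.py
```

```text
fix [ -64.9 -484.7   56.6] world [ 0.4618 -0.2596  0.1316] yaw -17.97 F [ 0.7  0.3 -0.6] w 0.04 ff 0.0 q7 0.59 t 27.8
```

{"name": "move_arm", "arguments": {"targets": [[0, 0, -0.01, 0], [0, 0, -0.03, 0], [0, 0, -0.047, 0], [0, 0, -0.047, 0], [0, 0, -0.047, 0]]}}

```text
t: 28.3
tool_pos: [0.4648, -0.2627, 0.0894]
tcp_rot: [[0.309, 0.951, 0.002], [0.951, -0.309, -0.001], [-0.0, 0.002, -1.0]]
wrist_force: [-0.0, -0.1, 0.7]
gripper_width: 0.0397
finger_force: 0.0
```

```bash
python3 st.py
```

```text
fix [ -62.4 -488.1   14.4] world [ 0.4648 -0.2627  0.0894] yaw -18.0 F [-0.  -0.1  0.7] w 0.0397 ff 0.0 q7 0.64 t 28.3
```

{"name": "move_arm", "arguments": {"targets": [[0, 0, 0, 0], [0, 0, 0, 0], [0, 0, 0, 0], [0, 0, 0, 0], [0, 0, 0, 0]], "hand": 0.0, "grip_force": 40}}

```text
t: 28.8
tool_pos: [0.4641, -0.2623, 0.0886]
tcp_rot: [[0.309, 0.951, 0.001], [0.951, -0.309, -0.0], [0.0, 0.001, -1.0]]
wrist_force: [-0.7, 0.3, 3.9]
gripper_width: 0.0139
finger_force: 40.0
```

```bash
python3 st.py
```

```text
fix [ -63.1 -487.6   13.6] world [ 0.4641 -0.2623  0.0886] yaw -18.02 F [-0.7  0.3  3.9] w 0.0139 ff 40.0 q7 0.64 t 28.8
```

{"name": "move_arm", "arguments": {"targets": [[0, 0, 0.03, 0], [0, 0, 0.075, 0], [0, 0, 0.12, 0], [0, 0.01, 0.165, 4], [0, 0.045, 0.19, 8], [0, 0.09, 0.19, 13], [-0.005, 0.135, 0.19, 18], [-0.01, 0.18, 0.19, 23]]}}

```text
t: 29.6
tool_pos: [0.4528, -0.0803, 0.2776]
tcp_rot: [[-0.09, 0.996, -0.001], [0.996, 0.09, 0.001], [0.001, -0.001, -1.0]]
wrist_force: [1.2, 0.0, -2.7]
gripper_width: 0.0138
finger_force: 40.0
```

{"name": "move_arm", "arguments": {"targets": [[0, 0.045, 0, 3.5], [0, 0.09, 0, 3.5], [0, 0.135, 0, 3.5], [0, 0.18, 0, 3.5], [0, 0.225, 0, 3.5], [0, 0.27, 0, 3.5], [0, 0.305, 0, 3.5], [0, 0.32, 0, 3.5]]}}

```text
t: 30.4
tool_pos: [0.4521, 0.2423, 0.2769]
tcp_rot: [[-0.154, 0.988, -0.003], [0.988, 0.154, 0.001], [0.001, -0.002, -1.0]]
wrist_force: [-0.2, 0.3, -3.6]
gripper_width: 0.0139
finger_force: 40.0
```

{"name": "move_arm", "arguments": {"targets": [[0, 0, -0.03, 0], [0, 0, -0.06, 0], [0, 0, -0.085, 0], [0, 0, -0.105, 0], [0, 0, -0.12, 0], [0, 0, -0.12, 0], [0, 0, -0.12, 0]]}}

```text
t: 31.1
tool_pos: [0.454, 0.2368, 0.1582]
tcp_rot: [[-0.146, 0.989, -0.001], [0.989, 0.146, -0.001], [-0.001, -0.001, -1.0]]
wrist_force: [-0.7, -0.7, -2.3]
gripper_width: 0.0133
finger_force: 40.0
```

```bash
python3 st.py
```

```text
fix [ 1.1  7.4 83.2] world [0.454  0.2368 0.1582] yaw 8.41 F [-0.7 -0.7 -2.3] w 0.0133 ff 40.0 q7 -0.12 t 31.1
```

{"name": "move_arm", "arguments": {"targets": [[0, 0.0005, -0.005, 0], [0, 0.0005, -0.009, 0], [0, 0.0005, -0.0125, 0], [0, 0.0005, -0.0125, 0]]}}

```text
t: 31.5
tool_pos: [0.454, 0.2384, 0.1466]
tcp_rot: [[-0.148, 0.989, 0.0], [0.989, 0.148, 0.001], [0.001, 0.0, -1.0]]
wrist_force: [-2.0, 0.7, 4.1]
gripper_width: 0.0138
finger_force: 40.0
```

```bash
python3 st.py
```

```text
fix [ 1.4  9.  71.6] world [0.454  0.2384 0.1466] yaw 8.48 F [-2.   0.7  4.1] w 0.0138 ff 40.0 q7 -0.11 t 31.5
```

Seated. Release and head towards saddle 3, stopping short so I can look at it.

{"name": "move_arm", "arguments": {"targets": [[0, 0, 0, 0], [0, 0, 0, 0], [0, 0, 0, 0], [0, 0, 0.02, 0], [0, 0, 0.06, 0], [0, -0.03, 0.1, 0], [0, -0.075, 0.1, -4], [0, -0.12, 0.1, -8]], "hand": 0.04}}

```text
t: 32.3
tool_pos: [0.4547, 0.1176, 0.2471]
tcp_rot: [[-0.008, 1.0, 0.004], [1.0, 0.008, 0.001], [0.001, 0.004, -1.0]]
wrist_force: [0.5, -0.0, -0.9]
gripper_width: 0.0397
finger_force: 0.0
```

{"name": "move_arm", "arguments": {"targets": [[-0.002, -0.048, 0, -4], [-0.004, -0.096, 0, -8], [-0.006, -0.144, 0, -12], [-0.008, -0.192, 0, -15], [-0.01, -0.24, 0, -20]]}}

```text
t: 32.8
tool_pos: [0.4436, -0.1235, 0.2459]
tcp_rot: [[0.336, 0.942, 0.001], [0.942, -0.336, 0.0], [0.001, 0.001, -1.0]]
wrist_force: [0.6, 0.4, -0.4]
gripper_width: 0.0401
finger_force: 0.0
```

```bash
python3 st.py; python3 saddles.py; python3 - <<'E'
from h import *
c=dict(np.load('last_top.npz'));Q=fix(cloud(c)).reshape(-1,3)*1000
for a,b in((-24,37),(38,100)):
    S=Q[(abs(Q[:,0])<60)&(Q[:,1]>a)&(Q[:,1]<b)&(Q[:,2]>42)&(Q[:,2]<62)]
    if len(S)>20: print(cv2.minAreaRect(S[:,:2].astype(np.float32)),np.median(S[:,2]))
E
```

```text
fix [ -62.7 -347.3  170.9] world [ 0.4436 -0.1235  0.2459] yaw -19.66 F [ 0.6  0.4 -0.4] w 0.0401 ff 0.0 q7 0.17 t 32.8
stick 55 [ 3.1 38.3 39.4] ((-1.199066162109375, 52.65522766113281), (56.14323425292969, 68.37013244628906), 1.9415684938430786)
stick 272 [  2.4 -47.6  35.6] ((-4.864643096923828, -39.55907440185547), (75.8511962890625, 55.67506408691406), 77.8375244140625)
saddle lug 419.2 -343.2 30.6 14.3 rect 71.2 xaxis -18.2 bridge [ 0.4185 -0.3411]
((2.44171142578125, 5.550832748413086), (52.34968948364258, 80.27877044677734), 89.83463287353516) 49.37707926281101
((1.7462272644042969, 64.25975036621094), (52.73979568481445, 80.11244201660156), 89.21434783935547) 49.58742219712892
```

{"name": "move_arm", "arguments": {"targets": [[-0.005, -0.045, 0, 0], [-0.01, -0.09, 0, 0], [-0.015, -0.135, 0, 0], [-0.02, -0.18, 0, 0.5], [-0.0244, -0.22, 0, 0.5], [-0.0244, -0.22, -0.05, 0.5], [-0.0244, -0.22, -0.1, 0.5], [-0.0244, -0.22, -0.11, 0.5]]}}

```text
t: 33.65
tool_pos: [0.417, -0.3388, 0.1309]
tcp_rot: [[0.326, 0.945, -0.008], [0.945, -0.326, 0.007], [0.004, -0.01, -1.0]]
wrist_force: [-0.6, 0.7, 0.3]
gripper_width: 0.0403
finger_force: 0.0
```

{"name": "move_arm", "arguments": {"targets": [[0, 0, 0, 0], [0, 0, -0.025, 0], [0, 0, -0.047, 0], [0, 0, -0.047, 0], [0, 0, -0.047, 0]]}}

```text
t: 34.15
tool_pos: [0.4207, -0.3426, 0.0908]
tcp_rot: [[0.325, 0.946, 0.003], [0.946, -0.325, -0.002], [-0.001, 0.003, -1.0]]
wrist_force: [-0.4, -0.1, 0.5]
gripper_width: 0.0402
finger_force: 0.0
```

```bash
python3 st.py
```

```text
fix [-117.8 -560.7   15.8] world [ 0.4207 -0.3426  0.0908] yaw -18.98 F [-0.4 -0.1  0.5] w 0.0402 ff 0.0 q7 0.77 t 34.15
```

{"name": "move_arm", "arguments": {"targets": [[0, 0, -0.002, 0], [0, 0, -0.002, 0], [0, 0, -0.002, 0], [0, 0, -0.002, 0], [0, 0, -0.002, 0], [0, 0, -0.002, 0]], "hand": 0.0, "grip_force": 40}}

```text
t: 34.75
tool_pos: [0.4192, -0.3417, 0.087]
tcp_rot: [[0.326, 0.945, -0.0], [0.945, -0.326, 0.0], [0.0, -0.0, -1.0]]
wrist_force: [-1.0, 1.4, 4.3]
gripper_width: 0.0137
finger_force: 40.0
```

```bash
python3 st.py
```

```text
fix [-119.2 -559.5   12. ] world [ 0.4192 -0.3417  0.087 ] yaw -19.02 F [-1.   1.4  4.3] w 0.0137 ff 40.0 q7 0.78 t 34.75
```

{"name": "move_arm", "arguments": {"targets": [[0, 0, 0.03, 0], [0, 0, 0.075, 0], [0, 0, 0.12, 0], [0, 0.01, 0.165, 4], [0.005, 0.045, 0.19, 8], [0.01, 0.09, 0.19, 13], [0.015, 0.135, 0.19, 18], [0.02, 0.18, 0.19, 23]]}}

```text
t: 35.55
tool_pos: [0.4388, -0.1595, 0.2759]
tcp_rot: [[-0.073, 0.997, -0.001], [0.997, 0.073, 0.001], [0.001, -0.001, -1.0]]
wrist_force: [0.6, 0.8, -4.3]
gripper_width: 0.0137
finger_force: 40.0
```

{"name": "move_arm", "arguments": {"targets": [[0.005, 0.045, 0, 4.5], [0.01, 0.09, 0, 4.5], [0.015, 0.135, 0, 4.5], [0.02, 0.18, 0, 4.5], [0.0225, 0.225, 0, 4.5], [0.0225, 0.27, 0, 4.5], [0.0225, 0.31, 0, 4.5], [0.0225, 0.3445, 0, 4.5]]}}

```text
t: 36.35
tool_pos: [0.4607, 0.1854, 0.2755]
tcp_rot: [[-0.15, 0.989, -0.002], [0.989, 0.15, -0.0], [0.0, -0.002, -1.0]]
wrist_force: [-0.1, 0.7, -2.8]
gripper_width: 0.0139
finger_force: 40.0
```

{"name": "move_arm", "arguments": {"targets": [[0, 0, 0, 0], [0, 0, -0.03, 0], [0, 0, -0.06, 0], [0, 0, -0.06, 0], [0, 0, -0.06, 0]]}}

```text
t: 36.85
tool_pos: [0.4617, 0.1823, 0.2164]
tcp_rot: [[-0.147, 0.989, -0.002], [0.989, 0.147, -0.001], [-0.001, -0.002, -1.0]]
wrist_force: [0.3, 0.7, -3.5]
gripper_width: 0.0141
finger_force: 40.0
```

```bash
python3 st.py;python3 - <<'E'
from h import *
c=snap('side')
Q=fix(cloud(c)).reshape(-1,3)*1000
S=Q[(abs(Q[:,0])<60)&(Q[:,1]>-90)&(Q[:,1]<0)&(Q[:,2]>100)&(Q[:,2]<125)]
print(len(S),S.min(0),S.max(0))
S=Q[(abs(Q[:,0])<60)&(Q[:,1]>-50)&(Q[:,1]<36)&(Q[:,2]>30)&(Q[:,2]<62)]
print(len(S),S.min(0),S.max(0))
E
```

```text
fix [  0.7 -47.6 141.4] world [0.4617 0.1823 0.2164] yaw 8.45 F [ 0.3  0.7 -3.5] w 0.0141 ff 40.0 q7 -0.08 t 36.85
332 [-40.99864406 -72.47102929 100.21631639] [ 40.29364265 -18.7339376  124.87871606]
271 [-40.42323769 -49.74428639  30.56081735] [39.44012525 34.1002515  61.6573892 ]
```

```bash
python3 - <<'E'
from h import *
c=dict(np.load('last_side.npz'))
Q=fix(cloud(c)).reshape(-1,3)*1000
for nm,y0,y1,z0,z1 in(('held lug',-75,-15,128,160),('s2 lug',-25,35,70,104),('s1 lug',38,95,70,104),('held leg/bridge',-80,-10,85,118),('s2 bridge',-24,37,36,47),('s1',38,98,-10,46)):
    S=Q[(abs(Q[:,0])<48)&(Q[:,1]>y0)&(Q[:,1]<y1)&(Q[:,2]>z0)&(Q[:,2]<z1)]
    h,e=np.histogram(S[:,1],bins=np.arange(y0,y1+1,3));print(nm,len(S),dict(zip(e[h>0].astype(int).tolist(),h[h>0].tolist())))
E
```

```text
Traceback (most recent call last):
IndexError: boolean index did not match indexed array along axis 0; size of axis is 21 but size of corresponding boolean axis is 20
```

```bash
python3 - <<'E'
from h import *
c=dict(np.load('last_side.npz'))
Q=fix(cloud(c)).reshape(-1,3)*1000
for nm,y0,y1,z0,z1 in(('s2 lug',-25,35,70,104),('s1 lug',38,95,70,104),('held leg/bridge',-80,-10,85,118),('s2 bridge',-24,37,36,47),('s1',38,98,-10,46)):
    S=Q[(abs(Q[:,0])<48)&(Q[:,1]>y0)&(Q[:,1]<y1)&(Q[:,2]>z0)&(Q[:,2]<z1)]
    h,e=np.histogram(S[:,1],bins=np.arange(y0,y1+4,3));e=e[:-1];print(nm,len(S),dict(zip(e[h>0].astype(int).tolist(),h[h>0].tolist())))
E
```

```text
s2 lug 144 {-25: 63, -22: 3, -10: 2, -7: 1, -4: 8, -1: 3, 2: 7, 5: 6, 8: 7, 11: 5, 14: 5, 17: 13, 20: 17, 23: 4}
s1 lug 88 {50: 1, 53: 5, 56: 10, 59: 3, 62: 6, 65: 7, 68: 7, 71: 6, 74: 9, 77: 23, 80: 11}
held leg/bridge 253 {-74: 3, -71: 4, -68: 10, -65: 6, -62: 7, -59: 5, -56: 9, -53: 4, -50: 8, -47: 10, -44: 7, -41: 10, -38: 9, -35: 4, -32: 15, -29: 23, -26: 87, -23: 30, -20: 2}
s2 bridge 42 {-18: 1, -15: 2, -12: 1, -9: 2, -6: 3, -3: 2, 3: 3, 6: 2, 9: 4, 12: 1, 15: 3, 18: 1, 21: 2, 24: 2, 27: 3, 30: 9, 33: 1}
s1 563 {38: 2, 41: 8, 44: 13, 47: 8, 50: 8, 53: 11, 56: 13, 59: 11, 62: 10, 65: 12, 68: 14, 71: 22, 74: 25, 77: 20, 80: 28, 83: 32, 86: 41, 89: 167, 92: 76, 95: 42}
```

The gap to saddle 2 is about 4 mm, which is fine. Lowering.

{"name": "move_arm", "arguments": {"targets": [[0, 0.001, -0.02, 0], [0, 0.001, -0.04, 0], [0, 0.001, -0.058, 0], [0, 0.001, -0.064, 0], [0, 0.001, -0.069, 0], [0, 0.001, -0.0715, 0], [0, 0.001, -0.072, 0], [0, 0.001, -0.072, 0]]}}

```text
t: 37.7
tool_pos: [0.4624, 0.184, 0.1453]
tcp_rot: [[-0.148, 0.989, 0.001], [0.989, 0.148, 0.001], [0.0, 0.001, -1.0]]
wrist_force: [-0.7, -0.9, -3.4]
gripper_width: 0.0135
finger_force: 40.0
```

```bash
python3 st.py
```

```text
fix [  1.6 -46.1  70.3] world [0.4624 0.184  0.1453] yaw 8.49 F [-0.7 -0.9 -3.4] w 0.0135 ff 40.0 q7 -0.03 t 37.7
```

Still carrying the weight, so I'll lower another 1 mm or so.

{"name": "move_arm", "arguments": {"targets": [[0, 0, -0.001, 0], [0, 0, -0.002, 0], [0, 0, -0.002, 0]]}}

```text
t: 38.0
tool_pos: [0.4625, 0.184, 0.145]
tcp_rot: [[-0.148, 0.989, 0.001], [0.989, 0.148, 0.002], [0.002, 0.002, -1.0]]
wrist_force: [-3.1, -1.1, 10.7]
gripper_width: 0.0134
finger_force: 40.0
```

{"name": "move_arm", "arguments": {"targets": [[0, 0, 0, 0], [0, 0, 0, 0], [0, 0, 0, 0], [0, 0, 0.02, 0], [0, 0, 0.06, 0], [0, -0.03, 0.1, 0], [0, -0.08, 0.12, 0], [0, -0.13, 0.12, 0]], "hand": 0.04}}

```text
t: 38.8
tool_pos: [0.464, 0.057, 0.2654]
tcp_rot: [[-0.151, 0.989, 0.007], [0.989, 0.151, 0.002], [0.001, 0.007, -1.0]]
wrist_force: [0.9, -0.8, -0.5]
gripper_width: 0.0399
finger_force: 0.0
```

{"name": "move_arm", "arguments": {"targets": [[0, -0.045, 0, 0], [0, -0.09, 0, 0], [0, -0.13, 0, 0], [0, -0.13, 0, 0], [0, -0.13, 0, 0], [0, -0.13, 0, 0]]}}

```text
t: 39.4
tool_pos: [0.4621, -0.071, 0.2623]
tcp_rot: [[-0.15, 0.989, -0.0], [0.989, 0.15, 0.001], [0.001, -0.0, -1.0]]
wrist_force: [-0.2, 0.5, 0.4]
gripper_width: 0.0402
finger_force: 0.0
```

```bash
python3 - <<'E'
from h import *
c=snap('top');crop(c,'f1.png',130,290,165,245,5);s=snap('side');crop(s,'f2.png',170,310,200,305,5)
Q=fix(cloud(c)).reshape(-1,3)*1000
for a,b in((-79,-22),(-22,36),(37,100)):
    S=Q[(abs(Q[:,0])<60)&(Q[:,1]>a)&(Q[:,1]<b)&(Q[:,2]>42)&(Q[:,2]<62)]
    A=np.c_[S[:,:2],np.ones(len(S))];k=np.linalg.lstsq(A,S[:,2],rcond=None)[0]
    print(cv2.minAreaRect(S[:,:2].astype(np.float32)),np.median(S[:,2]),'tilt',k[:2])
B=Q[(abs(Q[:,1]+113)<5)&(np.hypot(Q[:,0],Q[:,2])>30)&(np.hypot(Q[:,0],Q[:,2])<64)&(Q[:,2]>-25)]
a=np.degrees(np.arctan2(B[:,2],B[:,0]))
for lo,hi in((0,60),(60,120),(120,180)):
    m=(a>lo)&(a<hi);print(m.sum(),np.median(a[m]))
E
python3 st.py
```

```text
((2.700511932373047, -49.20637512207031), (52.40446472167969, 79.5704574584961), 89.9059829711914) 49.593301372361836 tilt [-0.01135248  0.00474801]
((2.9991378784179688, 5.4734344482421875), (52.75447082519531, 80.31704711914062), 89.9283218383789) 49.31998633800677 tilt [-0.00247871 -0.00080674]
((2.0465736389160156, 64.15394592285156), (52.506805419921875, 79.97738647460938), 89.4612808227539) 49.59810430731792 tilt [-0.00781551  0.00851872]
37 33.37858227433568
20 91.25728155237505
37 144.89592898882688
fix [ -36.5 -297.9  187.3] world [ 0.4621 -0.0707  0.2623] yaw 8.68 F [ 0.4  0.7 -0.6] w 0.0403 ff 0.0 q7 0.45 t 39.5
```

View pics/f1.png

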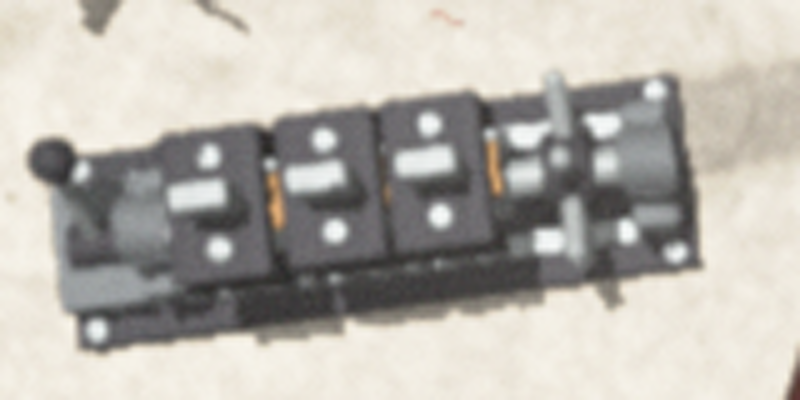

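View pics/f2.png

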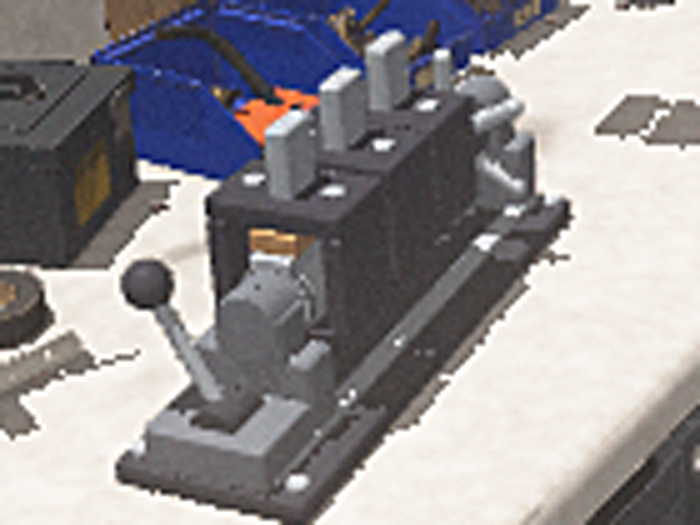

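Both views show all three saddles square and level astride the arbor, with the sticks visible beneath them. A capstan bar stands vertical at crop (560,155), so the land is up, and the lever ball is over to the far side at (52,160). Everything is clear, so I'm handing in.

```bash
python3 -c "
from workcell import r
print(r.hand_in())"
```

```text
the job is handed in; nothing more can be done
None
```

The job is handed in: the land faces up, the clamp lever is at its far stop, and both sticks lie end to end on the land with all three saddles square and level astride them. My last camera check agreed with this, but the hand-in call returned no verdict.

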